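# Clear the charging bay, plug in the battery packs and shut its door

## Robot

A 6-joint arm with a two-finger parallel gripper is mounted at the origin on the work surface. World frame = base frame: x ahead of the robot, y to its left, z up, the work surface at z = 0. Lengths are in m, angles in rad, forces in N, time in s.
With the tool pointing down it reaches from about 0.3 to 0.85 m from the base axis. Payload 5.4 kg.
Tool frame: the origin (TCP) lies at the very end of the fingers, on their centre line; the grasp point (between the pads) lies 19 mm behind it; z points along the fingers, y is the line along which they close (so a half turn about z gives the same grasp; the last joint's range is limited). The gripper opens to 85 mm and grips with 20 to 120 N. Pads are 22 mm wide; open, the fingers measure 114 mm over their backs; the gripper's body (76 mm by 85 mm) begins 54 mm behind the grasp point. The pads swing forward as they close: fully open they stand 13 mm farther back than shut.
Start: joints at [0.89, 0.158, 1.597, -0, 1.386, -0.21], TCP at [0.261, 0.512, 0.231] pointing down, gripper open.
Joint ranges: [-2.91, 2.91], [-0.94, 2.29], [0.18, 2.7], [-1.29, 4.43], [0.17, 2.64], [-3, 3]. Speed limits (rad/s): [2.57, 2.57, 3.14, 3.14, 3.14, 3.14].

## Interface

Orientations are given as a unit quaternion [w, x, y, z].
In Python, from workcell import robot gives the robot as it stands. The module is installed in compiled form; this text tells all that it offers.
- The arm moves only by the tool send_rows, never from a script. Its argument "commands" is a list that holds one entry, the list of rows, each a list of 4 numbers: the shift along the tool's x, y, z in cm, then the turn about the tool's z in degrees. A call has 1 to 12 rows; each row is the pose to reach, as a shift and turn from the pose commanded when the call began, along the tool's axes at that moment; what a row does not reach only later rows make up. A row lasts 1/12 s, in which the tool goes at most 41.7 mm and 7.16 degrees, less where a joint would pass 70% of its speed; a pose out of reach is approached as far as the arm can. A call with a gripper value outside its range is refused whole. "grip" is the finger opening in cm, from 0 to 8.54, set as the call begins (left out, the last holds). The fingers move at their own pace and stop on an object; the grip force is fixed at half the most. Time passes only in rows, so rows that repeat a pose let the fingers close. It gives the time, the measured TCP pose, the force, the opening and the grip force at its end, in the units of the state.
- robot.get_state(): the state, without advancing time (a new reading comes with each control period).
- robot.read_camera(name): name is "scene" or "top"; returns a dict with "img" (384x512x3 uint8, blue, green, red), "camera_matrix" (3x3 intrinsics, pixels), "D" ([k1, k2, p1, p2, k3] as OpenCV has them; the pictures are not rectified), "T" (4x4, takes a point from camera to world coordinates). Camera axes: x right, y down, z forward; pixel columns grow to the right and rows downward; lengths in m; the calibration is good to about 2 mm. A picture is of the moment at which its call begins. There is no depth.
- robot.close_job(): hands the job in; it is judged then, once.
Trained networks look in a picture, given as the dict that the camera call returned (one of the last four; its "shot" number tells which), for a name from the list of things; names that differ only in an ending like _2 or _b are one class to them, and where a whole thing is asked for, a point or a joint stands for the part that bears it (a point fixed in the world has none). Each returns a list of dicts, best first, with "conf" (0 to 1); they miss things now and then, are a little off and sometimes report something else, mostly with a low value. They report only what shows in the picture. A call takes as long as a camera call. They do not tell look-alikes from the thing itself.
- robot.spot_in(picture, label): "box" ([left, top, width, height] as shares, 0 to 1, of the picture: columns of its width, rows of its height, round what is visible of it).
- robot.trace(picture, label): "pixels" (384x512 bool, what is visible of it) and "box" ([left, top, width, height] as shares, 0 to 1, of the picture: columns of its width, rows of its height, round what is visible of it).
- robot.place_of(picture, label): "xy" ([column, row] as shares, 0 to 1, of the picture: columns of its width, rows of its height: a listed point, or the origin of a listed thing).
The state is a dict: "time_s": time; "joint_pos": joint angles; "joint_velocities": joint speeds; "tau": joint torques, N m; "ee_pos": TCP position; "tool_rot": TCP orientation; "force": force on the tool from outside, world axes, zero at the start; "ft_torque": the same for the moment, N m; "gripper_width": finger opening in m; "grasp_force": force on a finger pad.
Only numpy, scipy, OpenCV 4.12 (cv2) and the standard library are available. Lean on these libraries where they do the work, as an engineer would, in place of code of your own. Each camera call takes 0.05 s, during which the arm holds its last target. There are 200 camera calls.

## Task

Stock has been left in the storeroom's charging bay: first put the carton that covers the sockets, and every brass fitting standing in the way of the bay's door, into the empty yellow bin beside the bay. Then plug every battery pack down fully home into a socket of its own, and last push the bay's door shut until it snaps past its catch and stays shut. Leave the other stock on the bench where it is.

Things in the scene. Friction and masses are not known exactly. Their poses are not given: they have to be found in the camera images.
- bay: the charging bay, fixed: grey steel, open at the top, walls 80 mm high and 6 mm thick at back (+x) and sides; outside 232 mm wide (y), walls from x -65 to +71 mm. Its floor is a black socket block 130 x 220 mm, top 30 mm above the bench. Origin: centre of the block, on the bench; x to the back of the bay, -x out through the door opening, y to the hinge side. It may stand a little turned
- socket0 (a point): centre of the mouth of a rectangular socket hole in the top of the socket block, 70 mm to the -y side of the middle one. The hole is 30 mm along the bay's x and 42 mm along its y, 17 mm deep, with chamfered edges. Axes as the bay's. All sockets are alike; any pack fits any socket
- socket1 (a point): the same for the middle socket
- socket2 (a point): the same for the socket 70 mm to the +y side of the middle one
- bay_door (a joint): angle of the bay's front door (rad): 0 shut, grows as it swings out, to 1.8. Steel panel 232 mm wide, 12 thick, 3 to 78 mm above the bench, 0.45 kg; stays where left. In the last 0.07 rad its edge rides over a sprung roller (about 3 N at the edge, most near 0.04 rad), which then snaps it to 0 and holds it. A 35 mm knob stands on its outer face 30 mm from the edge
- bay_door_hinge (a point): point on the door's hinge axis, at half the door's height; the axis lies on the door's outer face. Its axes turn with the door: -y runs along the door from hinge to free edge (232 mm), -x points out of the outer face, so the panel fills x 0 to 12 mm; when shut they are the bay's axes
- door_edge (a point): top of the door's free edge (a rounded bead of 7 mm radius), in the middle of its thickness, 78 mm above the bench. It shuts against the roller catch, a dark housing outside the bay's -y front corner (bay frame x -104 to -52, y -156 to -116, 70 mm high)
- bin: the empty yellow bin close to the bay, on its -y side, fixed: outside 255 (x) x 140 (y) x 60 mm high, walls and floor 4 mm. Origin: centre of the underside
- carton: a small closed brown cardboard carton, 60 (x) x 90 (y) x 45 mm high, 0.25 kg, set down on the socket block over the sockets. Origin: centre of the underside, z up
- pack0: a battery pack (may be absent): grey block 40 (x) x 52 (y) x 44 mm high on its plug, an aluminium block 28 (x) x 40 (y) x 14 mm; 58 mm in all, 0.15 kg. Stands on the bench to the +y side of the bay. Origin: centre of the plug's underside, z up. Plugged in, its x lies along the bay's x (either way round), the grey block rests on the socket block and the origin is 14 mm below the mouth
- pack1: a battery pack (may be absent): grey block 40 (x) x 52 (y) x 44 mm high on its plug, an aluminium block 28 (x) x 40 (y) x 14 mm; 58 mm in all, 0.15 kg. Stands on the bench to the +y side of the bay. Origin: centre of the plug's underside, z up. Plugged in, its x lies along the bay's x (either way round), the grey block rests on the socket block and the origin is 14 mm below the mouth
- pack2: a battery pack (may be absent): grey block 40 (x) x 52 (y) x 44 mm high on its plug, an aluminium block 28 (x) x 40 (y) x 14 mm; 58 mm in all, 0.15 kg. Stands on the bench to the +y side of the bay. Origin: centre of the plug's underside, z up. Plugged in, its x lies along the bay's x (either way round), the grey block rests on the socket block and the origin is 14 mm below the mouth
- fitting0: a brass fitting standing on the bench in the path of the door (may be absent): base flange 40 mm across and 12 mm high, then 30 mm across up to 42 mm, then 24 mm across up to 58 mm; 0.2 kg. Origin: centre of the underside, z up
- fitting1: a brass fitting standing on the bench in the path of the door (may be absent): base flange 40 mm across and 12 mm high, then 30 mm across up to 42 mm, then 24 mm across up to 58 mm; 0.2 kg. Origin: centre of the underside, z up
- fitting2: a brass fitting standing on the bench in the path of the door (may be absent): base flange 40 mm across and 12 mm high, then 30 mm across up to 42 mm, then 24 mm across up to 58 mm; 0.2 kg. Origin: centre of the underside, z up
- parcel0: a brown paper parcel, an upright roll 52 mm across and 100 mm high; not part of the job, to be left alone. Origin: centre of the underside
- parcel1: a brown paper parcel, an upright roll 58 mm across and 90 mm high; not part of the job, to be left alone. Origin: centre of the underside
- spring: a steel coil spring standing upright, 52 mm across and 75 mm high; not part of the job, to be left alone. Origin: centre of the underside
- labels: a roll of paper labels lying flat, 76 mm across, 30 mm high; not part of the job, to be left alone. Origin: centre of the underside
- driver: a screwdriver lying on the bench; not part of the job, to be left alone. Origin: between the ends of the tool
- jar: a clear jar 60 mm across, 85 mm high; not part of the job, to be left alone. Origin: centre of the underside
There are look-alikes about, which are no part of the job. Leave any green look-alike of the fitting2 alone.

How it is judged:
On the way, in this order (a step that is already met when the one before it is completed fails the run):
1. the carton and all fittings are in the yellow bin (x of fitting0 in the frame of bin between -0.128 and 0.128 m and y of fitting0 in the frame of bin between -0.07 and 0.07 m and z of each of fitting0, fitting1, fitting2, carton in the frame of bin below 0.05 m and x of fitting1 in the frame of bin between -0.128 and 0.128 m and y of fitting1 in the frame of bin between -0.07 and 0.07 m and x of fitting2 in the frame of bin between -0.128 and 0.128 m and y of fitting2 in the frame of bin between -0.07 and 0.07 m and x of carton in the frame of bin between -0.128 and 0.128 m and y of carton in the frame of bin between -0.07 and 0.07 m and value of joint bay_door above 0.1 rad), for 0.2 s.
2. all battery packs are plugged fully into sockets, the door still open (((horizontal distance between pack0 and socket0 below 0.006 m and z of pack0 in the frame of socket0 below -0.011 m and angle between the z axis of pack0 and the z axis of bay, either way round below 0.08 rad) or (horizontal distance between pack0 and socket1 below 0.006 m and z of pack0 in the frame of socket1 below -0.011 m and angle between the z axis of pack0 and the z axis of bay, either way round below 0.08 rad) or (horizontal distance between pack0 and socket2 below 0.006 m and z of pack0 in the frame of socket2 below -0.011 m and angle between the z axis of pack0 and the z axis of bay, either way round below 0.08 rad)) and ((horizontal distance between pack1 and socket0 below 0.006 m and z of pack1 in the frame of socket0 below -0.011 m and angle between the z axis of pack1 and the z axis of bay, either way round below 0.08 rad) or (horizontal distance between pack1 and socket1 below 0.006 m and z of pack1 in the frame of socket1 below -0.011 m and angle between the z axis of pack1 and the z axis of bay, either way round below 0.08 rad) or (horizontal distance between pack1 and socket2 below 0.006 m and z of pack1 in the frame of socket2 below -0.011 m and angle between the z axis of pack1 and the z axis of bay, either way round below 0.08 rad)) and ((horizontal distance between pack2 and socket0 below 0.006 m and z of pack2 in the frame of socket0 below -0.011 m and angle between the z axis of pack2 and the z axis of bay, either way round below 0.08 rad) or (horizontal distance between pack2 and socket1 below 0.006 m and z of pack2 in the frame of socket1 below -0.011 m and angle between the z axis of pack2 and the z axis of bay, either way round below 0.08 rad) or (horizontal distance between pack2 and socket2 below 0.006 m and z of pack2 in the frame of socket2 below -0.011 m and angle between the z axis of pack2 and the z axis of bay, either way round below 0.08 rad)) and value of joint bay_door above 0.1 rad), for 0.2 s.
3. the door is shut on its catch (value of joint bay_door below 0.02 rad), for 0.2 s.
At the end, for the whole second after the job is handed in: Carton and all fittings inside the yellow bin (origin within its outline, under 50 mm above its underside); every pack in a socket (within 6 mm of centre, plug at least 11 mm deep, upright within 0.08 rad); door angle below 0.02 rad; all at rest (x of fitting0 in the frame of bin between -0.128 and 0.128 m and y of fitting0 in the frame of bin between -0.07 and 0.07 m and z of each of fitting0, fitting1, fitting2, carton in the frame of bin below 0.05 m and x of fitting1 in the frame of bin between -0.128 and 0.128 m and y of fitting1 in the frame of bin between -0.07 and 0.07 m and x of fitting2 in the frame of bin between -0.128 and 0.128 m and y of fitting2 in the frame of bin between -0.07 and 0.07 m and x of carton in the frame of bin between -0.128 and 0.128 m and y of carton in the frame of bin between -0.07 and 0.07 m and ((horizontal distance between pack0 and socket0 below 0.006 m and z of pack0 in the frame of socket0 below -0.011 m and angle between the z axis of pack0 and the z axis of bay, either way round below 0.08 rad) or (horizontal distance between pack0 and socket1 below 0.006 m and z of pack0 in the frame of socket1 below -0.011 m and angle between the z axis of pack0 and the z axis of bay, either way round below 0.08 rad) or (horizontal distance between pack0 and socket2 below 0.006 m and z of pack0 in the frame of socket2 below -0.011 m and angle between the z axis of pack0 and the z axis of bay, either way round below 0.08 rad)) and ((horizontal distance between pack1 and socket0 below 0.006 m and z of pack1 in the frame of socket0 below -0.011 m and angle between the z axis of pack1 and the z axis of bay, either way round below 0.08 rad) or (horizontal distance between pack1 and socket1 below 0.006 m and z of pack1 in the frame of socket1 below -0.011 m and angle between the z axis of pack1 and the z axis of bay, either way round below 0.08 rad) or (horizontal distance between pack1 and socket2 below 0.006 m and z of pack1 in the frame of socket2 below -0.011 m and angle between the z axis of pack1 and the z axis of bay, either way round below 0.08 rad)) and ((horizontal distance between pack2 and socket0 below 0.006 m and z of pack2 in the frame of socket0 below -0.011 m and angle between the z axis of pack2 and the z axis of bay, either way round below 0.08 rad) or (horizontal distance between pack2 and socket1 below 0.006 m and z of pack2 in the frame of socket1 below -0.011 m and angle between the z axis of pack2 and the z axis of bay, either way round below 0.08 rad) or (horizontal distance between pack2 and socket2 below 0.006 m and z of pack2 in the frame of socket2 below -0.011 m and angle between the z axis of pack2 and the z axis of bay, either way round below 0.08 rad)) and value of joint bay_door below 0.02 rad and linear speed of each of fitting0, fitting1, fitting2, pack0, pack1, pack2, carton below 0.02 m/s and velocity of joint bay_door below 0.05 rad/s); the robot touches nothing.
It fails at once if a bystander (parcels, spring, labels, screwdriver, jar) is moved more than 40 mm (distance of any of parcel0, parcel1, spring, labels, driver, jar from where it was at the start of the episode above 0.04 m).
Of fitting0, fitting1, fitting2 only 2 to 3 are there at a start; the rules pass over those that are not, and their reading is None.
Of pack0, pack1, pack2 only 2 to 3 are there at a start; the rules pass over those that are not, and their reading is None.
At some moment in a run one of fitting0, fitting1, fitting2, carton may be knocked a few centimetres aside while the robot is not near it.
It also fails if it takes over 210 s, if anything falls off the work surface, if the arm or the gripper's body presses on something with over 40 N, if the wrist force passes 120 N, or if a joint passes its speed limit or range.

## Working session

There is one attempt and no reset: what is moved stays moved. The work goes in short steps, Python scripts to look and compute and a tool call to move; the robot and the scene stay as the last step left them, time stands still between calls to the robot, and variables do not carry over. Pictures are saved under pics/ and viewed, at most 14 in all, crops included, and the job is handed in when it is done.

Besides the shell and the picture viewer there is one more tool, called after "Request:" in YAML: its name, and indented under it one key for each argument. send_rows: Moves the arm, as the interface text tells. Its arguments: {"type":"object","properties":{"commands":{"type":"array","items":{"type":"array","items":{"type":"array","items":{"type":"number"}}}},"grip":{"type":"number"}},"required":["commands"]}

```bash
mkdir -p pics
cat > h.py <<'E'
import numpy as np, cv2
from workcell import robot
def px(p,xy): return np.array([xy[0]*512,xy[1]*384])
def ray(p,uv,z):
    u=cv2.undistortPoints(np.array([[uv]],float),p["camera_matrix"],np.array(p["D"],float)).ravel()
    T=np.array(p["T"]);d=T[:3,:3]@np.array([u[0],u[1],1]);o=T[:3,3]
    return (o+d*(z-o[2])/d[2])
def proj(p,X):
    T=np.linalg.inv(np.array(p["T"]))
    return cv2.projectPoints(np.atleast_2d(np.array(X,float)),cv2.Rodrigues(T[:3,:3])[0],T[:3,3],p["camera_matrix"],np.array(p["D"],float))[0].reshape(-1,2)
def tri(ps,uvs):
    A=[];b=[]
    for p,uv in zip(ps,uvs):
        u=cv2.undistortPoints(np.array([[uv]],float),p["camera_matrix"],np.array(p["D"],float)).ravel()
        T=np.array(p["T"]);d=T[:3,:3]@np.array([u[0],u[1],1]);d/=np.linalg.norm(d);M=np.eye(3)-np.outer(d,d)
        A.append(M);b.append(M@T[:3,3])
    return np.linalg.lstsq(np.vstack(A),np.hstack(b),rcond=None)[0]
E
python3 - <<'E'
from h import *
np.set_printoptions(precision=3,suppress=True)
P={n:robot.read_camera(n) for n in("scene","top")}
for n,p in P.items():
    cv2.imwrite(f"pics/{n}0.png",cv2.resize(p["img"],(800,600)))
    print(n,np.array(p["T"])[:3,3])
names="socket0 socket1 socket2 bay_door_hinge door_edge bin carton pack0 fitting0 bay parcel0 spring labels driver jar".split()
for l in names:
    for n,p in P.items():
        for r in robot.place_of(p,l)[:5]:
            u=px(p,r["xy"]); z={'s':.03,'d':.078}.get(l[0],0) if l[:3] in('soc','doo') else 0
            if l=='bay_door_hinge': z=.0405
            if l=='carton': z=.03
            print(l,n,round(r["conf"],2),u.round(1),ray(p,u,z)[:2])
print(robot.get_state())
E
```

```text
scene [ 0.816 -0.503  0.924]
top [ 0.426 -0.004  1.135]
socket0 scene 0.89 [278.9 195.4] [0.613 0.053]
socket0 scene 0.61 [268.3 215.3] [ 0.616 -0.02 ]
socket0 scene 0.56 [290.9 179.1] [0.618 0.121]
socket0 top 0.93 [209.2 181. ] [0.62  0.119]
socket0 top 0.89 [253.2 182.4] [ 0.614 -0.023]
socket0 top 0.57 [230.8 180.9] [0.62  0.049]
socket1 scene 0.89 [278.9 195.4] [0.613 0.053]
socket1 scene 0.61 [268.3 215.3] [ 0.616 -0.02 ]
socket1 scene 0.56 [290.9 179.1] [0.618 0.121]
socket1 top 0.93 [209.2 181. ] [0.62  0.119]
socket1 top 0.89 [253.2 182.4] [ 0.614 -0.023]
socket1 top 0.57 [230.8 180.9] [0.62  0.049]
socket2 scene 0.89 [278.9 195.4] [0.613 0.053]
socket2 scene 0.61 [268.3 215.3] [ 0.616 -0.02 ]
socket2 scene 0.56 [290.9 179.1] [0.618 0.121]
socket2 top 0.93 [209.2 181. ] [0.62  0.119]
socket2 top 0.89 [253.2 182.4] [ 0.614 -0.023]
socket2 top 0.57 [230.8 180.9] [0.62  0.049]
bay_door_hinge scene 0.65 [275.7 154. ] [0.54  0.177]
bay_door_hinge top 0.91 [190.4 204.6] [0.543 0.177]
bay_door_hinge top 0.54 [351.4 210.6] [ 0.519 -0.334]
door_edge scene 0.72 [249.7 175.9] [0.524 0.
[... 1744 characters left out ...]
.473 -0.481]
driver top 0.7 [113.  230.1] [0.466 0.433]
jar scene 0.62 [260.5 315.3] [ 0.72  -0.262]
jar scene 0.62 [173.3 309.2] [ 0.526 -0.351]
jar top 0.76 [320.4 151.9] [ 0.722 -0.251]
jar top 0.73 [253.6 226.6] [ 0.473 -0.023]
{'time_s': 1.6, 'joint_pos': array([ 0.89 ,  0.158,  1.597, -0.   ,  1.386, -0.21 ]), 'joint_velocities': array([-0.001,  0.001,  0.   ,  0.   , -0.001, -0.001]), 'tau': array([ -0.   , -39.601, -33.17 ,  -0.   ,   0.001,  -0.   ]), 'ee_pos': array([0.261, 0.512, 0.231]), 'tool_rot': array([ 0.   ,  0.233,  0.972, -0.   ]), 'force': array([0.661, 0.099, 0.225]), 'ft_torque': array([-0.011, -0.002,  0.041]), 'grasp_force': 0.0, 'gripper_width': 0.08523442504754024}
```

View pics/scene0.png

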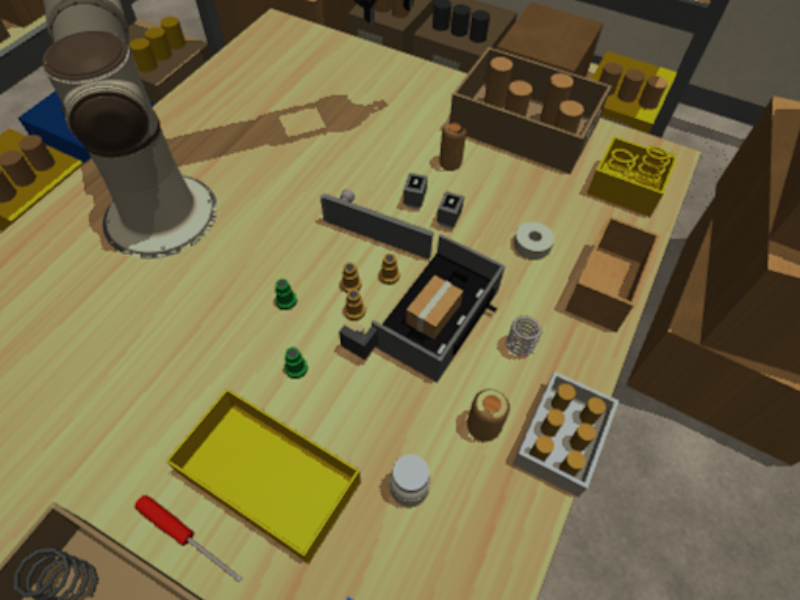

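View pics/top0.png

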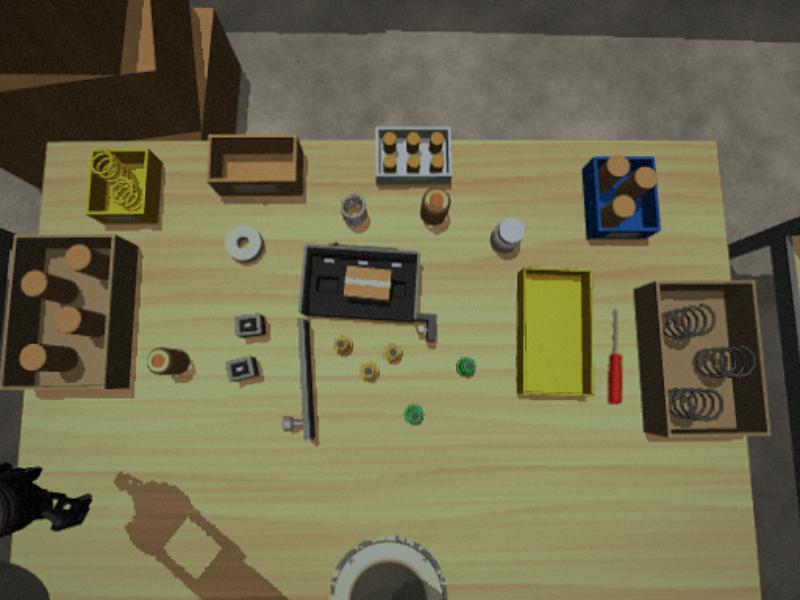

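The scene view shows three brass fittings at (350,277), (389,268) and (354,304), with two green look-alikes at (284,293) and (294,362). There are two packs at (415,188) and (450,208), and the carton is at (435,305). In the top view:

| Thing | Pixels |
|---|---|
| Brass fittings | (343,344), (369,371), (393,352) |
| Green look-alikes | (466,366), (414,414) |
| Packs | (249,325), (241,369) |
| Empty yellow bin | (555,332) |
| Yellow bin holding springs (not the target) | (124,185) |
| Stock cartons/boxes, much larger | left and right edges |

I choose the three brass fittings, the carton inside the bay, and the bin at (555,332).

```bash
cat >> h.py <<'E'
from scipy.optimize import minimize
S=6
def cyl(r,z0,z1,n=24):
    a=np.linspace(0,2*np.pi,n,endpoint=False)
    return np.array([[r*np.cos(t),r*np.sin(t),z] for z in(z0,z1) for t in a])
def box(x,y,z0,z1): return np.array([[a*x/2,b*y/2,z] for a in(-1,1) for b in(-1,1) for z in(z0,z1)])
M=dict(fitting=[cyl(.02,0,.012),cyl(.015,.012,.042),cyl(.012,.042,.058)],
 pack=[box(.028,.040,0,.014),box(.040,.052,.014,.058)],carton=[box(.06,.09,0,.045)],bin=[box(.255,.14,0,.06)])
def fit(l,obs,x0,z=0):
    """obs: list of (picture, mask); x0=(x,y,yaw); silhouette fit; returns x, IoU"""
    def cost(q):
        c,s=np.cos(q[2]*10),np.sin(q[2]*10);I=U=0
        for p,m in obs:
            ys,xs=np.nonzero(m);a=max(xs.min()-12,0);b=max(ys.min()-12,0);w=xs.max()+12-a;h=ys.max()+12-b
            im=np.zeros((h*S,w*S),np.uint8)
            for V in M[l]:
                W=V@np.array([[c,s,0],[-s,c,0],[0,0,1]])+[q[0],q[1],z]
                uv=(proj(p,W)-[a-.5,b-.5])*S
                cv2.fillConvexPoly(im,cv2.convexHull(np.round(uv*16).astype(np.int32)),1,shift=4)
            r=cv2.resize(im.astype(np.float32),(w,h),interpolation=cv2.INTER_AREA);mm=m[b:b+h,a:a+w].astype(np.float32)
            if mm.shape!=r.shape: r=r[:mm.shape[0],:mm.shape[1]]
            I+=np.minimum(r,mm).sum();U+=np.maximum(r,mm).sum()
        return 1-I/U
    q0=np.array(x0,float);q0[2]/=10;best=None
    for k in range(2):
        sx=np.vstack([q0,q0+[.008,0,0],q0+[0,.008,0],q0+[0,0,.02]])
        r=minimize(cost,q0,method="Nelder-Mead",options=dict(initial_simplex=sx,xatol=1e-5,fatol=1e-5));q0=r.x
    return np.array([r.x[0],r.x[1],r.x[2]*10]),1-r.fun
def near(p,l,xyz,tol=14):
    u=proj(p,[xyz])[0];c=[]
    for d in robot.trace(p,l):
        ys,xs=np.nonzero(d["pixels"]); dd=np.hypot(xs.mean()-u[0],ys.mean()-u[1])
        if dd<tol and len(xs)>15:c.append((dd,d["pixels"].astype(bool)))
    return min(c,key=lambda t:t[0])[1] if c else None
E
cat > m.py <<'E'
from h import *;import sys
np.set_printoptions(precision=4,suppress=True)
def run(targets):
    P=[robot.read_camera(n) for n in("scene","top")]
    for l,x,y,yaw,z in targets:
        h=dict(fitting=.029,pack=.029,carton=.0225,bin=.03)[l]
        o=[(p,near(p,l+("0" if l in("fitting","pack") else ""),[x,y,z+h],25 if l=="bin" else 14)) for p in P]
        o=[t for t in o if t[1] is not None]
        if not o: print(l,x,y,"none");continue
        for sub in ([o] if len(o)<2 else [o,o[:1],o[1:]]):
            r,i=fit(l,sub,(x,y,yaw),z);print(l,len(sub),r[:2],"yaw deg %.1f"%np.degrees(r[2]),"IoU %.3f"%i)
    return P
E
python3 - <<'E'
from m import *
P=run([("fitting",.500,.093,0,0),("fitting",.478,-.015,0,0),("fitting",.44,.035,0,0),("pack",.53,.27,.05,0),("pack",.45,.28,.2,0),("carton",.61,.038,-.05,.03),("bin",.523,-.349,0,0)])
a=P[0]["img"][140:250,150:310];b=P[1]["img"][170:280,190:350]
g=np.hstack([cv2.resize(a,(400,275),interpolation=cv2.INTER_CUBIC),cv2.resize(b,(400,275),interpolation=cv2.INTER_CUBIC)])
cv2.imwrite("pics/crop1.png",np.clip(g*1.6,0,255))
E
```

```text
fitting 2 [0.4959 0.0895] yaw deg 6.7 IoU 0.849
fitting 1 [0.4973 0.0876] yaw deg 6.5 IoU 0.871
fitting 1 [0.4955 0.0902] yaw deg 11.9 IoU 0.840
fitting 1 [ 0.4794 -0.0125] yaw deg 3.8 IoU 0.868
fitting 2 [0.4418 0.0357] yaw deg -0.1 IoU 0.827
fitting 1 [0.4427 0.0353] yaw deg -2.5 IoU 0.769
fitting 1 [0.4421 0.0357] yaw deg 7.1 IoU 0.928
pack 2 [0.5347 0.2742] yaw deg 8.5 IoU 0.874
pack 1 [0.5371 0.2709] yaw deg 9.9 IoU 0.876
pack 1 [0.5334 0.2747] yaw deg 4.8 IoU 0.932
pack 1 [0.4488 0.2849] yaw deg 12.1 IoU 0.920
carton 1 [0.6158 0.0338] yaw deg -5.0 IoU 0.947
bin 2 [ 0.5186 -0.3462] yaw deg -2.8 IoU 0.970
bin 1 [ 0.5183 -0.3459] yaw deg -2.8 IoU 0.979
bin 1 [ 0.5188 -0.3477] yaw deg -1.7 IoU 0.956[ WARN:0@5.369] global loadsave.cpp:1063 imwrite_ Unsupported depth image for selected encoder is fallbacked to CV_8U.
```

View pics/crop1.png

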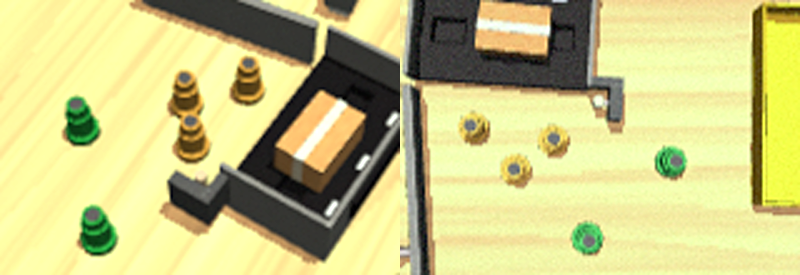

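The crop confirms three brass fittings (left half near (185,90), (247,78), (190,137)), with the two green ones separate. Next I move over the front fitting at (0.442, 0.036) and align the tool's y with world x.

Request:
send_rows:
  commands:
    - [[-37.7,-34.2,3,63],[-37.7,-34.2,3,63],[-37.7,-34.2,3,63],[-37.7,-34.2,3,63],[-37.7,-34.2,3,63],[-37.7,-34.2,3,63],[-37.7,-34.2,3,63],[-37.7,-34.2,3,63],[-37.7,-34.2,3,63],[-37.7,-34.2,3,63],[-37.7,-34.2,3,63],[-37.7,-34.2,3,63]]
  grip: 5.5

```text
time_s: 3.4
ee_pos: [0.4386, 0.0438, 0.2022]
tool_rot: [0.0, 0.707, 0.707, 0.0]
force: [0.8, 0.9, 0.1]
gripper_width: 0.0549
grasp_force: 0.0
```

Request:
send_rows:
  commands:
    - [[0,0,0,0],[0,0,0,0]]

```text
time_s: 3.57
ee_pos: [0.4386, 0.0441, 0.2019]
tool_rot: [-0.0, 0.709, 0.706, -0.0]
force: [0.7, -0.4, -0.1]
gripper_width: 0.0546
grasp_force: 0.0
```

Request:
send_rows:
  commands:
    - [[-0.8,0.3,4,0],[-0.8,0.3,8,0],[-0.8,0.3,12,0],[-0.8,0.3,14.5,0],[-0.8,0.3,16.5,0],[-0.8,0.3,18,0],[-0.8,0.3,18.6,0],[-0.8,0.3,18.6,0]]

```text
time_s: 4.23
ee_pos: [0.4396, 0.0393, 0.0147]
tool_rot: [-0.001, 0.706, 0.708, -0.001]
force: [0.2, 1.0, -0.3]
gripper_width: 0.0551
grasp_force: 0.0
```

Request:
send_rows:
  commands:
    - [[0,0,0,0],[0,0,0,0],[0,0,0,0],[0,0,0,0],[0,0,0,0],[0,0,0,0],[0,0,-3,0],[0,0,-7,0],[0,0,-11,0],[0,0,-13,0],[0,0,-13,0]]
  grip: 2

```text
time_s: 5.15
ee_pos: [0.4453, 0.0371, 0.1521]
tool_rot: [0.005, 0.707, 0.707, 0.003]
force: [0.8, -0.4, -1.1]
gripper_width: 0.0283
grasp_force: 59.6
```

Request:
send_rows:
  commands:
    - [[-35,0,0,0],[-35,0,0,0],[-35,0,0,0],[-35,0,0,0],[-35,0,0,0],[-35,0,0,0],[-35,0,0,0],[-35,0,0,0],[-35,0,0,0],[-35,0,0,0]]

```text
time_s: 5.98
ee_pos: [0.4404, -0.3159, 0.1449]
tool_rot: [0.0, 0.709, 0.706, -0.0]
force: [0.3, 0.4, -1.6]
gripper_width: 0.0279
grasp_force: 59.6
```

Request:
send_rows:
  commands:
    - [[0,0,4,0],[0,0,8,0],[0,0,11,0],[0,0,12,0],[0,0,12.5,0],[0,0,12.5,0]]

```text
time_s: 6.48
ee_pos: [0.4404, -0.31, 0.021]
tool_rot: [-0.002, 0.707, 0.708, 0.0]
force: [0.8, -1.0, -1.5]
gripper_width: 0.0282
grasp_force: 61.8
```

Request:
send_rows:
  commands:
    - [[0,0,0,0],[0,0,0,0],[0,0,0,0],[0,0,-3,0],[0,0,-7,0],[0,0,-11,0],[0,0,-13,0],[0,0,-13,0]]
  grip: 5.5

```text
time_s: 7.15
ee_pos: [0.4443, -0.3151, 0.1576]
tool_rot: [0.006, 0.707, 0.707, -0.0]
force: [-0.3, -0.7, -0.5]
gripper_width: 0.0551
grasp_force: 0.0
```

Request:
send_rows:
  commands:
    - [[30.2,3.6,0,0],[30.2,3.6,0,0],[30.2,3.6,0,0],[30.2,3.6,0,0],[30.2,3.6,0,0],[30.2,3.6,0,0],[30.2,3.6,0,0],[30.2,3.6,0,0],[30.2,3.6,0,0],[30.2,3.6,4,0],[30.2,3.6,4,0],[30.2,3.6,4,0]]

```text
time_s: 8.15
ee_pos: [0.475, -0.0103, 0.1088]
tool_rot: [-0.002, 0.707, 0.707, -0.002]
force: [-0.1, -0.7, 0.3]
gripper_width: 0.0551
grasp_force: 0.0
```

```bash
python3 -c "
from m import *
for i in range(1):
  s=robot.get_state();print(s['ee_pos'],s['tool_rot'],s['time_s'])
P=run([('fitting',.479,-.0125,0,0),('fitting',.497,.089,0,0),('fitting',.443,-.313,0,.004),('carton',.616,.034,-.08,.03)])
s=robot.get_state();print(s['ee_pos'])
"
```

```text
[ 0.475  -0.0103  0.1088] [-0.0025  0.7072  0.707  -0.0015] 8.15
fitting 1 [ 0.4794 -0.0146] yaw deg 11.4 IoU 0.856
fitting 1 [0.4983 0.087 ] yaw deg 2.9 IoU 0.754
fitting 1 [ 0.4429 -0.3142] yaw deg 6.6 IoU 0.951
carton 2 [0.6156 0.0355] yaw deg -6.1 IoU 0.927
carton 1 [0.6159 0.0362] yaw deg -6.0 IoU 0.948
carton 1 [0.615  0.0342] yaw deg -6.3 IoU 0.904
[ 0.4775 -0.0103  0.1113]
```

Request:
send_rows:
  commands:
    - [[-0.3,0.3,4,0],[-0.3,0.3,7,0],[-0.3,0.3,8.7,0],[-0.3,0.3,9.5,0],[-0.3,0.3,9.5,0]]

```text
time_s: 9.07
ee_pos: [0.4786, -0.0127, 0.0142]
tool_rot: [-0.002, 0.707, 0.707, -0.001]
force: [-1.2, 0.6, 0.8]
gripper_width: 0.0551
grasp_force: 0.0
```

Request:
send_rows:
  commands:
    - [[0,0,0,0],[0,0,0,0],[0,0,0,0],[0,0,0,0],[0,0,0,0],[0,0,0,0],[0,0,-3,0],[0,0,-7,0],[0,0,-11,0],[0,0,-13,0],[0,0,-13,0]]
  grip: 2

```text
time_s: 9.98
ee_pos: [0.4845, -0.0142, 0.1524]
tool_rot: [0.006, 0.707, 0.707, 0.003]
force: [0.9, -0.8, -1.6]
gripper_width: 0.0279
grasp_force: 60.2
```

Request:
send_rows:
  commands:
    - [[-36.6,-3.6,0,0],[-36.6,-3.6,0,0],[-36.6,-3.6,0,0],[-36.6,-3.6,0,0],[-36.6,-3.6,0,0],[-36.6,-3.6,0,0],[-36.6,-3.6,0,0],[-36.6,-3.6,0,0],[-36.6,-3.6,0,0],[-36.6,-3.6,0,0],[-36.6,-3.6,0,0]]

```text
time_s: 10.9
ee_pos: [0.4433, -0.3802, 0.1444]
tool_rot: [-0.001, 0.708, 0.706, 0.0]
force: [0.4, 1.0, -2.0]
gripper_width: 0.0279
grasp_force: 60.1
```

Request:
send_rows:
  commands:
    - [[0,0,4,0],[0,0,8,0],[0,0,11,0],[0,0,12,0],[0,0,12.5,0],[0,0,12.5,0]]

```text
time_s: 11.4
ee_pos: [0.444, -0.3768, 0.0212]
tool_rot: [-0.002, 0.706, 0.708, 0.0]
force: [1.8, 1.2, -2.3]
gripper_width: 0.0282
grasp_force: 62.3
```

Request:
send_rows:
  commands:
    - [[0,0,0,0],[0,0,0,0],[0,0,0,0],[0,0,-3,0],[0,0,-7,0],[0,0,-11,0],[0,0,-13,0],[0,0,-13,0]]
  grip: 5.5

```text
time_s: 12.07
ee_pos: [0.4472, -0.3824, 0.1582]
tool_rot: [0.006, 0.707, 0.707, -0.001]
force: [0.4, -0.4, 0.7]
gripper_width: 0.055
grasp_force: 0.0
```

Request:
send_rows:
  commands:
    - [[46.8,5.4,0,0],[46.8,5.4,0,0],[46.8,5.4,0,0],[46.8,5.4,0,0],[46.8,5.4,0,0],[46.8,5.4,0,0],[46.8,5.4,0,0],[46.8,5.4,0,0],[46.8,5.4,0,0],[46.8,5.4,0,0],[46.8,5.4,0,0],[46.8,5.4,0,0]]

```text
time_s: 13.07
ee_pos: [0.4974, 0.0939, 0.1503]
tool_rot: [-0.001, 0.706, 0.709, 0.001]
force: [1.0, -0.0, -0.3]
gripper_width: 0.0547
grasp_force: 0.0
```

Request:
send_rows:
  commands:
    - [[0,0,0,0],[0,0,0,0],[0,0,3,0],[0,0,3,0],[0,0,3,0]]

```text
time_s: 13.48
ee_pos: [0.4964, 0.0878, 0.1194]
tool_rot: [-0.002, 0.708, 0.707, -0.002]
force: [-0.6, -0.3, 0.1]
gripper_width: 0.0551
grasp_force: 0.0
```

```bash
python3 -c "
from m import *
P=run([('fitting',.498,.087,0,0),('fitting',.443,-.313,0,.004),('fitting',.443,-.38,0,.004)])
print(np.mean([ (robot.read_camera('top'),robot.get_state()['ee_pos'])[1] for i in range(6)],0))
"
```

```text
fitting 1 [0.4973 0.0878] yaw deg 6.5 IoU 0.926
fitting 2 [ 0.4418 -0.315 ] yaw deg 2.0 IoU 0.856
fitting 1 [ 0.442  -0.3148] yaw deg 9.3 IoU 0.883
fitting 1 [ 0.441  -0.3161] yaw deg 9.9 IoU 0.812
fitting 1 [ 0.4465 -0.3776] yaw deg 4.0 IoU 0.924
[0.4983 0.0889 0.1211]
```

Request:
send_rows:
  commands:
    - [[-0.1,0,4,0],[-0.1,0,7,0],[-0.1,0,9.2,0],[-0.1,0,10.5,0],[-0.1,0,10.5,0]]

```text
time_s: 14.6
ee_pos: [0.4951, 0.0881, 0.0126]
tool_rot: [-0.003, 0.707, 0.707, -0.002]
force: [0.9, -0.1, -0.2]
gripper_width: 0.0552
grasp_force: 0.0
```

Request:
send_rows:
  commands:
    - [[0,0,0,0],[0,0,0,0],[0,0,0,0],[0,0,0,0],[0,0,0,0],[0,0,0,0],[0,0,-3,0],[0,0,-7,0],[0,0,-11,0],[0,0,-13,0],[0,0,-13,0]]
  grip: 2

```text
time_s: 15.52
ee_pos: [0.5022, 0.0877, 0.152]
tool_rot: [0.004, 0.707, 0.707, 0.004]
force: [0.8, 0.2, -1.8]
gripper_width: 0.028
grasp_force: 60.0
```

Request:
send_rows:
  commands:
    - [[-40,1,0,0],[-40,1,0,0],[-40,1,0,0],[-40,1,0,0],[-40,1,0,0],[-40,1,0,0],[-40,1,0,0],[-40,1,0,0],[-40,1,0,0],[-40,1,0,0],[-40,1,0,0],[-40,1,0,0]]

```text
time_s: 16.52
ee_pos: [0.5073, -0.3127, 0.1439]
tool_rot: [-0.001, 0.708, 0.706, 0.0]
force: [0.4, -0.3, -2.9]
gripper_width: 0.0285
grasp_force: 60.0
```

Request:
send_rows:
  commands:
    - [[0,0.6,4,0],[0,0.6,8,0],[0,0.6,11,0],[0,0.6,12,0],[0,0.6,12.5,0],[0,0.6,12.5,0]]

```text
time_s: 17.02
ee_pos: [0.514, -0.3102, 0.0214]
tool_rot: [-0.001, 0.706, 0.708, -0.0]
force: [1.2, -0.3, -2.1]
gripper_width: 0.0283
grasp_force: 61.5
```

Request:
send_rows:
  commands:
    - [[0,0,0,0],[0,0,0,0],[0,0,0,0],[0,0,-3,0],[0,0,-7,0],[0,0,-11,0],[0,0,-13,0],[0,0,-13,0]]
  grip: 5

```text
time_s: 17.68
ee_pos: [0.5176, -0.3148, 0.1583]
tool_rot: [0.006, 0.707, 0.707, 0.0]
force: [0.5, -0.4, -0.3]
gripper_width: 0.0503
grasp_force: 0.0
```

Request:
send_rows:
  commands:
    - [[34.8,10.3,-3,0],[34.8,10.3,-3,0],[34.8,10.3,-3,0],[34.8,10.3,-3,0],[34.8,10.3,-3,0],[34.8,10.3,-3,6],[34.8,10.3,-3,6],[34.8,10.3,-3,6],[34.8,10.3,-3,6],[34.8,10.3,-3,6],[34.8,10.3,-3,6],[34.8,10.3,-3,6]]
  grip: 8.5

```text
time_s: 18.68
ee_pos: [0.6166, 0.0355, 0.18]
tool_rot: [-0.0, 0.743, 0.669, -0.001]
force: [0.1, 0.0, -0.2]
gripper_width: 0.0848
grasp_force: 0.0
```

```bash
python3 -c "
from m import *
P=run([('fitting',.513,-.313,0,.004),('fitting',.443,-.313,0,.004),('fitting',.446,-.38,0,.004),('carton',.616,.035,-.1,.03)])
p=P[0]
for l in ['socket0','carton']:
  for r in robot.place_of(p,l)[:3]: print(l,r['conf'],ray(p,px(p,r['xy']),.03))
L=[];
for i in range(6): robot.read_camera('top');s=robot.get_state();L.append(np.r_[s['ee_pos'],s['tool_rot']])
print(np.mean(L,0))
"
```

```text
fitting 1 [ 0.5162 -0.31  ] yaw deg 1.4 IoU 0.929
fitting 2 [ 0.4426 -0.3143] yaw deg 4.3 IoU 0.874
fitting 1 [ 0.4429 -0.3141] yaw deg 6.8 IoU 0.936
fitting 1 [ 0.4415 -0.3162] yaw deg 6.8 IoU 0.778
fitting 1 [ 0.4773 -0.3642] yaw deg -35.2 IoU 0.851
carton 2 [0.6169 0.0354] yaw deg -7.5 IoU 0.670
carton 1 [0.6172 0.0347] yaw deg -7.5 IoU 0.954
carton 1 [0.6089 0.0415] yaw deg -0.4 IoU 0.258
socket0 0.98 [0.6133 0.0504 0.03  ]
socket0 0.79 [ 0.613  -0.0191  0.03  ]
carton 0.64 [0.6163 0.0327 0.03  ]
carton 0.47 [0.5376 0.1829 0.03  ]
[0.6172 0.036  0.1809 0.     0.743  0.6693 0.    ]
```

Request:
send_rows:
  commands:
    - [[0,0,4,0],[0,0,8,0],[0,0,11.5,0],[0,0,13.5,0],[0,0,14.4,0],[0,0,14.5,0],[0,0,14.5,0]]

```text
time_s: 20.17
ee_pos: [0.6179, 0.0359, 0.0367]
tool_rot: [0.0, 0.743, 0.669, 0.0]
force: [-0.1, -0.1, -0.0]
gripper_width: 0.0849
grasp_force: 0.0
```

Request:
send_rows:
  commands:
    - [[0,0,0,0],[0,0,0,0],[0,0,0,0],[0,0,0,0],[0,0,0,0],[0,0,-1,0],[0,0,-4,0],[0,0,-8,0],[0,0,-11,0],[0,0,-12,0],[0,0,-12,0]]
  grip: 4.5

```text
time_s: 21.08
ee_pos: [0.6196, 0.0357, 0.1601]
tool_rot: [0.003, 0.743, 0.669, 0.003]
force: [0.0, 0.4, -2.6]
gripper_width: 0.0597
grasp_force: 66.1
```

```bash
python3 -c "
from m import *
s=robot.get_state();print(s['ee_pos'],s['tool_rot'],s['force'])
P=run([('fitting',.477,-.364,0,.004)])
g=np.hstack([cv2.resize(P[0]['img'][160:380,100:320],(400,400)),cv2.resize(P[1]['img'][130:280,240:390],(400,400))])
cv2.imwrite('pics/c2.png',np.clip(g*1.5,0,255).astype(np.uint8))
"
```

```text
[0.6196 0.0357 0.1601] [0.0029 0.743  0.6693 0.0025] [ 0.0457  0.3554 -2.5689]
fitting 2 [ 0.4782 -0.3642] yaw deg 3.7 IoU 0.920
fitting 1 [ 0.4792 -0.3642] yaw deg -1.0 IoU 0.945
fitting 1 [ 0.477  -0.3646] yaw deg 6.8 IoU 0.925
```

View pics/c2.png

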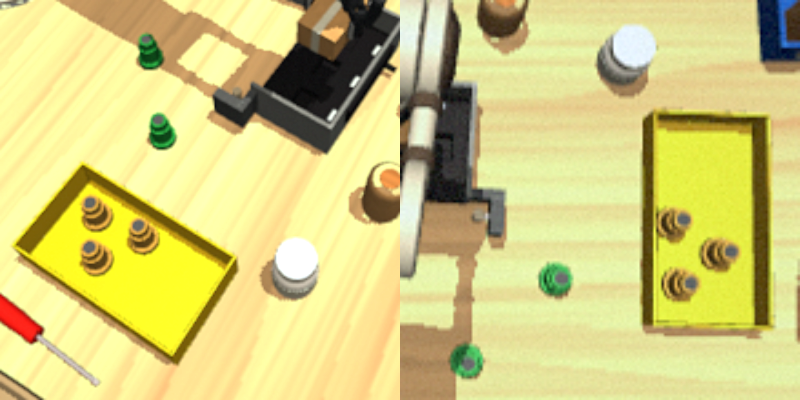

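Picture: all three brass fittings stand in the yellow bin (left half (95,212), (142,235), (95,257)). One was knocked about 3 cm but is still inside, and the carton is held. Next, the carton goes into the back half of the bin.

Request:
send_rows:
  commands:
    - [[-38.7,1,0,-3],[-38.7,1,0,-3],[-38.7,1,0,-3],[-38.7,1,0,-3],[-38.7,1,0,-3],[-38.7,1,0,-3],[-38.7,1,0,-3],[-38.7,1,0,-3],[-38.7,1,0,-3],[-38.7,1,0,-3],[-38.7,1,0,-3],[-38.7,1,0,-3]]

```text
time_s: 22.28
ee_pos: [0.5857, -0.3495, 0.1532]
tool_rot: [-0.002, 0.726, 0.688, 0.0]
force: [0.6, 0.3, -2.9]
gripper_width: 0.0591
grasp_force: 65.8
```

Request:
send_rows:
  commands:
    - [[0,0,3,0],[0,0,6,0],[0,0,9,0],[0,0,9,0],[0,0,9,0]]

```text
time_s: 22.7
ee_pos: [0.5855, -0.3466, 0.063]
tool_rot: [-0.004, 0.725, 0.689, -0.0]
force: [0.1, -0.1, -1.8]
gripper_width: 0.0591
grasp_force: 65.9
```

```bash
python3 -c "
from m import *
P=run([('fitting',.516,-.31,0,.004),('fitting',.443,-.313,0,.004),('fitting',.478,-.364,0,.004),('carton',.588,-.35,-.05,.054)])
L=[];
for i in range(4): robot.read_camera('top');s=robot.get_state();L.append(np.r_[s['ee_pos'],s['tool_rot']])
print(np.mean(L,0))
"
```

```text
fitting 1 [ 0.5195 -0.2979] yaw deg 7.5 IoU 0.507
fitting 0.443 -0.313 none
fitting 1 [ 0.4785 -0.3629] yaw deg -0.6 IoU 0.810
carton 2 [ 0.587  -0.3493] yaw deg -3.3 IoU 0.408
carton 1 [ 0.5867 -0.3485] yaw deg -3.2 IoU 0.432
carton 1 [ 0.5886 -0.3503] yaw deg -2.4 IoU 0.358
[ 0.5868 -0.3501  0.0661  0.0001  0.7253  0.6885  0.    ]
```

Position is good, so I lower and release.

Request:
send_rows:
  commands:
    - [[0,0.2,2,0],[0,0.2,4,0],[0,0.2,4.8,0],[0,0.2,4.8,0]]

```text
time_s: 23.73
ee_pos: [0.5869, -0.3485, 0.0146]
tool_rot: [-0.003, 0.725, 0.689, -0.0]
force: [0.1, -0.2, -2.8]
gripper_width: 0.0592
grasp_force: 66.1
```

Request:
send_rows:
  commands:
    - [[0,0,0,0],[0,0,0,0],[0,0,0,0],[0,0,-2,0],[0,0,-6,0],[0,0,-10,0],[0,0,-14,0],[0,0,-18,0],[0,0,-20,0],[0,0,-20,0]]
  grip: 6.8

```text
time_s: 24.57
ee_pos: [0.592, -0.3527, 0.2281]
tool_rot: [0.008, 0.725, 0.689, 0.001]
force: [0.5, -0.5, 1.4]
gripper_width: 0.068
grasp_force: 0.0
```

Request:
send_rows:
  commands:
    - [[46,-10,0,0],[46,-10,0,0],[46,-10,0,0],[46,-10,0,0],[46,-10,0,0],[46,-10,0,0],[46,-10,0,0],[46,-10,0,0],[46,-10,0,0],[46,-10,0,0],[46,-10,0,0],[46,-10,0,0]]

```text
time_s: 25.57
ee_pos: [0.5113, 0.1193, 0.2182]
tool_rot: [-0.001, 0.724, 0.69, 0.001]
force: [-0.6, 0.1, 0.3]
gripper_width: 0.068
grasp_force: 0.0
```

```bash
python3 -c "
from m import *
P=run([('fitting',.516,-.31,0,.004),('fitting',.443,-.313,0,.004),('fitting',.478,-.364,0,.004),('carton',.588,-.35,-.05,.004),('pack',.535,.273,.12,0),('pack',.449,.285,.2,0)])
s=robot.get_state();print(s['ee_pos'],s['tool_rot'])
for p in P:
  for l in ['socket0','bay_door_hinge','door_edge']:
    for r in robot.place_of(p,l)[:4]: print(l,r['conf'],ray(p,px(p,r['xy']),{'s':.03,'b':.0405,'d':.078}[l[0]]))
a=cv2.resize(P[0]['img'][130:260,200:330],(600,600),interpolation=cv2.INTER_CUBIC)
cv2.imwrite('pics/c3.png',np.clip(a*1.7,0,255).astype(np.uint8))
"
```

```text
fitting 2 [ 0.516  -0.3094] yaw deg 9.1 IoU 0.908
fitting 1 [ 0.5159 -0.3091] yaw deg 9.6 IoU 0.925
fitting 1 [ 0.5154 -0.3109] yaw deg 1.5 IoU 0.903
fitting 1 [ 0.4423 -0.3135] yaw deg 9.3 IoU 0.945
fitting 1 [ 0.4793 -0.3627] yaw deg 6.9 IoU 0.948
carton 2 [ 0.5889 -0.351 ] yaw deg -3.2 IoU 0.954
carton 1 [ 0.5891 -0.3508] yaw deg -3.3 IoU 0.968
carton 1 [ 0.5887 -0.3512] yaw deg -3.2 IoU 0.930
pack 1 [0.5354 0.273 ] yaw deg 8.6 IoU 0.901
pack 1 [0.4484 0.2802] yaw deg 10.8 IoU 0.552
[0.5129 0.1141 0.2179] [-0.      0.7254  0.6883 -0.    ]
socket0 0.9 [ 0.6198 -0.0241  0.03  ]
socket0 0.87 [0.6299 0.1177 0.03  ]
socket0 0.75 [0.6073 0.0638 0.03  ]
bay_door_hinge 0.84 [0.541  0.1724 0.0405]
socket0 0.86 [ 0.6071 -0.0162  0.03  ]
socket0 0.71 [0.6168 0.0514 0.03  ]
socket0 0.68 [0.6191 0.1221 0.03  ]
```

View pics/c3.png

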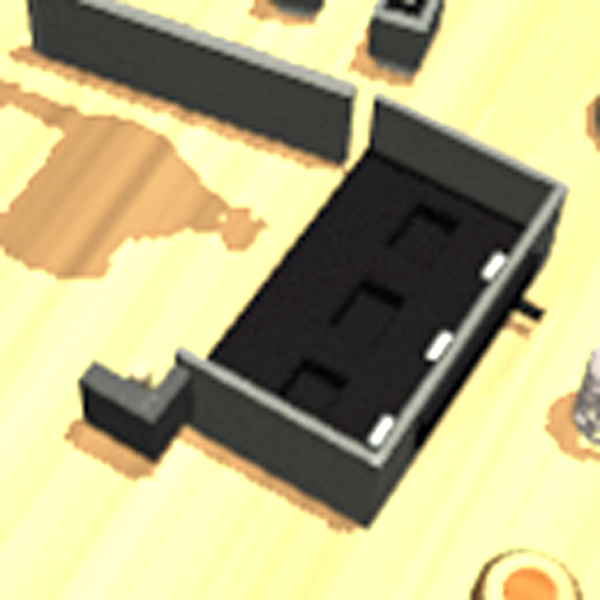

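Picture: the bay is now empty, with three socket mouths at crop (425,235), (367,310) and (312,385). The door stands open at upper left. The carton and fittings all measure inside the bin. Next I go above pack A and measure the bay and packs.

Request:
send_rows:
  commands:
    - [[16,1.4,0,-11],[16,1.4,0,-11],[16,1.4,0,-11],[16,1.4,0,-11],[16,1.4,0,-11],[16,1.4,0,-11],[16,1.4,0,-11]]
  grip: 6

```text
time_s: 27.15
ee_pos: [0.535, 0.2733, 0.2176]
tool_rot: [0.0, 0.656, 0.755, -0.0]
force: [-0.1, 0.7, 0.9]
gripper_width: 0.0599
grasp_force: 0.0
```

```bash
cat > bay.py <<'E'
from m import *
def seg(c,x0,x1,y0,y1,z0,z1): return np.array([[a,b,z] for a in(x0,x1) for b in(y0,y1) for z in(z0,z1)])
M["bay"]=[seg(0,-.065,.071,.110,.116,0,.08),seg(0,-.065,.071,-.116,-.110,0,.08),seg(0,.065,.071,-.116,.116,0,.08),seg(0,-.065,.065,-.11,.11,0,.03)]
def measure(names=("scene","top")):
    P=[robot.read_camera(n) for n in names];o=[]
    for p in P:
        g=p["img"].max(2); m0=np.zeros(g.shape,np.uint8)
        c=proj(p,[[.617,.049,.03]])[0].astype(int)
        t=[d["pixels"] for d in robot.trace(p,"bay")]
        t=min(t,key=lambda m:np.hypot(*(np.argwhere(m).mean(0)[::-1]-c))) if t else None
        if t is not None: o.append((p,t.astype(bool)))
    return P,o
E
python3 - <<'E'
from bay import *
P,o=measure()
for sub in [o]+[[q] for q in o]:
    print("bay",len(sub),*fit("bay",sub,(.617,.049,-.03)))
v=[]
for (p,m) in o:
    a=p["img"].copy();a[m]=a[m]//2+np.array([100,0,0],np.uint8)
    c=proj(p,[[.617,.049,.03]])[0].astype(int);v.append(cv2.resize(a[c[1]-50:c[1]+50,c[0]-50:c[0]+50],(400,400),interpolation=cv2.INTER_CUBIC))
cv2.imwrite("pics/bay.png",np.hstack(v))
run([('pack',.535,.273,.12,0),('pack',.449,.285,.2,0)])
L=[]
for i in range(3): robot.read_camera('top');s=robot.get_state();L.append(np.r_[s['ee_pos'],s['tool_rot']])
print(np.mean(L,0))
E
```

```text
bay 2 [ 0.6156  0.0498 -0.0743] 0.7344892621040344
bay 1 [ 0.6165  0.0498 -0.072 ] 0.6947383284568787
bay 1 [ 0.6149  0.0498 -0.0725] 0.792934238910675
pack 2 [0.5347 0.2735] yaw deg 8.0 IoU 0.877
pack 1 [0.5357 0.2736] yaw deg 9.7 IoU 0.871
pack 1 [0.5335 0.2739] yaw deg 5.0 IoU 0.911
pack 2 [0.4491 0.2873] yaw deg 13.1 IoU 0.860
pack 1 [0.4506 0.2843] yaw deg 13.3 IoU 0.913
pack 1 [0.4472 0.2888] yaw deg 11.3 IoU 0.855
[0.5351 0.2734 0.2179 0.     0.656  0.7548 0.    ]
```

View pics/bay.png

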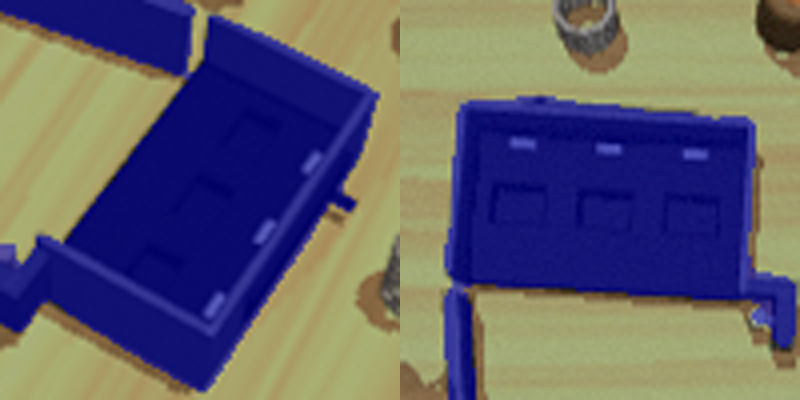

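Picture: the trace covers the bay together with its door and catch. I mask those two out and refit.

```bash
cat >> bay.py <<'E'
def poly(p,V,h=4):
    uv=proj(p,V)-0; im=np.zeros((384,512),np.uint8)
    cv2.fillConvexPoly(im,cv2.convexHull(np.round(uv).astype(np.int32)),1); return im
def R(V,q):
    c,s=np.cos(q[2]),np.sin(q[2]);return V@np.array([[c,s,0],[-s,c,0],[0,0,1]])+[q[0],q[1],0]
def fitbay(o,q0,S=6):
    W=[]
    for p,m in o:
        w=np.zeros((384,512),np.uint8)
        for V in M["bay"]: w|=poly(p,R(V,q0))
        w=cv2.dilate(w,np.ones((15,15)))
        x=poly(p,R(seg(0,-.11,-.055,-.16,-.10,0,.072),q0))
        x|=poly(p,np.array([[a,b,z] for a,b in((.55,.155),(.55,.195),(.29,.17),(.29,.14)) for z in(0,.08)]))
        W.append(((w>0)&(cv2.dilate(x,np.ones((5,5)))==0)))
    def cost(q):
        q=np.array([q[0],q[1],q[2]*10]);I=U=0
        for (p,m),w in zip(o,W):
            im=np.zeros((384*S,512*S),np.uint8)
            for V in M["bay"]:
                cv2.fillConvexPoly(im,cv2.convexHull(np.round((proj(p,R(V,q))+.5)*S*16).astype(np.int32)),1,shift=4)
            r=cv2.resize(im.astype(np.float32),(512,384),interpolation=cv2.INTER_AREA)
            I+=np.minimum(r,m)[w].sum();U+=np.maximum(r,m)[w].sum()
        return 1-I/U
    q=np.array(q0,float);q[2]/=10
    for k in range(2):
        r=minimize(cost,q,method="Nelder-Mead",options=dict(initial_simplex=np.vstack([q,q+[.006,0,0],q+[0,.006,0],q+[0,0,.004]]),xatol=1e-5,fatol=1e-5));q=r.x
    return np.array([q[0],q[1],q[2]*10]),1-r.fun
E
python3 - <<'E'
from bay import *
P,o=measure()
for sub in [o]+[[q] for q in o]:
    q,i=fitbay(sub,(.617,.049,-.06));print("bay",len(sub),q,i)
for p in P:
    print([ (round(r["conf"],2),ray(p,px(p,r["xy"]),.03)[:2]) for r in robot.place_of(p,"socket1")])
    T=np.array(p["T"])
# dark socket hole centres: bright labels & hole contrast crop
q,i=fitbay(o,(.617,.049,-.06))
for n,p in zip("st",P):
    for y in(-.07,0,.07):
        W=R(np.array([[a,y+b,.03] for a,b in((-.015,-.021),(.015,-.021),(.015,.021),(-.015,.021))]),q)
        cv2.polylines(p["img"],[np.round((proj(p,W)+.0)*16).astype(np.int32)],True,(0,255,0),1,shift=4) if 0 else None
        p.setdefault("h",[]).append(W)
v=[]
for p in P:
    c=proj(p,[[.617,.049,.03]])[0].astype(int)-50
    a=cv2.resize(p["img"][c[1]:c[1]+100,c[0]:c[0]+100],(400,400),interpolation=cv2.INTER_CUBIC);a=np.clip(a.astype(float)*3,0,255).astype(np.uint8)
    for W in p["h"]: cv2.polylines(a,[np.round(((proj(p,W)-c+.5)*4)).astype(np.int32)],True,(0,255,0),1)
    v.append(a)
cv2.imwrite("pics/bay2.png",np.hstack(v))
E
```

```text
bay 2 [ 0.6156  0.0503 -0.0751] 0.9718626141548157
bay 1 [ 0.6159  0.0498 -0.078 ] 0.9703834056854248
bay 1 [ 0.6152  0.0508 -0.0738] 0.9747428297996521
[(0.88, array([0.6299, 0.1149])), (0.78, array([0.6092, 0.0523])), (0.68, array([ 0.6148, -0.0271]))]
[(0.74, array([ 0.6123, -0.0173])), (0.65, array([0.617 , 0.0542])), (0.64, array([0.6148, 0.1168]))]
```

View pics/bay2.png

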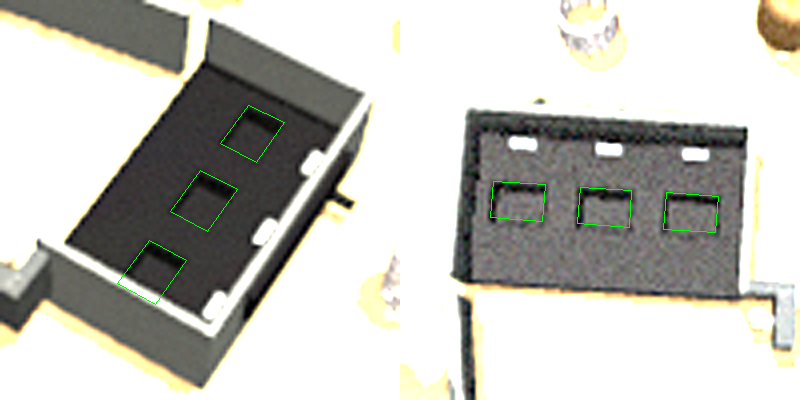

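The bay pose is (0.6156, 0.0503), yaw −4.3°, and the projected socket outlines sit on the holes in both views. Next I grasp pack A.

Request:
send_rows:
  commands:
    - [[0,0,4,0],[0,0,8,0],[0,0,12,0],[0,0,15,0],[0,0,17.5,0],[0,0,18.9,0],[0,0,19.1,0],[0,0,19.1,0]]

```text
time_s: 28.77
ee_pos: [0.5351, 0.2735, 0.0268]
tool_rot: [-0.0, 0.656, 0.755, -0.0]
force: [-0.4, -0.2, -0.6]
gripper_width: 0.0599
grasp_force: 0.0
```

Request:
send_rows:
  commands:
    - [[0,0,0,0],[0,0,0,0],[0,0,0,0],[0,0,0,0],[0,0,0,0],[0,0,0,0],[0,0,-2,0],[0,0,-6,0],[0,0,-10,0],[0,0,-14,0],[0,0,-15,0],[0,0,-15,0]]
  grip: 2.5

```text
time_s: 29.77
ee_pos: [0.5381, 0.2744, 0.1824]
tool_rot: [0.003, 0.656, 0.755, 0.004]
force: [-0.7, 0.2, -1.6]
gripper_width: 0.0388
grasp_force: 61.2
```

Run:
```python
from m import *
for i in range(4): robot.read_camera('top')
L=[]
for i in range(4): robot.read_camera('top');s=robot.get_state();L.append(np.r_[s['ee_pos'],s['tool_rot']])
m=np.mean(L,0);print(m,s['force'])
run([('pack',m[0],m[1],np.radians(8),m[2]-.027)])
```

```text
[ 0.5338  0.2731  0.1743 -0.0012  0.6559  0.7548 -0.0019] [-0.2905  0.3046 -1.1168]
pack 2 [0.5345 0.2717] yaw deg 14.9 IoU 0.606
pack 1 [0.535  0.2702] yaw deg 15.8 IoU 0.894
pack 1 [0.5384 0.2761] yaw deg 2.2 IoU 0.338
```

Request:
send_rows:
  commands:
    - [[-23.2,4.9,0,12.3],[-23.2,4.9,0,12.3],[-23.2,4.9,0,12.3],[-23.2,4.9,0,12.3],[-23.2,4.9,0,12.3],[-23.2,4.9,0,12.3],[-23.2,4.9,0,12.3],[-23.2,4.9,0,12.3],[-23.2,4.9,0,12.3],[-23.2,4.9,0,12.3]]

```text
time_s: 31.2
ee_pos: [0.6156, 0.0519, 0.1768]
tool_rot: [-0.0, 0.733, 0.681, -0.0]
force: [0.1, -0.0, -0.8]
gripper_width: 0.039
grasp_force: 61.2
```

Request:
send_rows:
  commands:
    - [[0,0,4,0],[0,0,7,0],[0,0,8.5,0],[0,0,9,0],[0,0,9,0],[0,0,9,0]]

```text
time_s: 31.7
ee_pos: [0.6167, 0.0514, 0.0881]
tool_rot: [0.001, 0.733, 0.681, 0.001]
force: [0.4, -0.2, -1.1]
gripper_width: 0.039
grasp_force: 61.1
```

Run:
```python
from bay import *
for i in range(4): robot.read_camera('top')
L=[]
for i in range(4): robot.read_camera('top');s=robot.get_state();L.append(np.r_[s['ee_pos'],s['tool_rot']])
m=np.mean(L,0);print(m,s['force'])
P=run([('pack',m[0],m[1],-.075,m[2]-.027)])
p=P[0];c=proj(p,[[.6156,.0503,.06]])[0].astype(int)-[40,30]
a=cv2.resize(p["img"][c[1]:c[1]+60,c[0]:c[0]+80],(800,600),interpolation=cv2.INTER_CUBIC)
cv2.imwrite("pics/held.png",np.clip(a.astype(float)*2,0,255).astype(np.uint8))
# predicted silhouettes for pack at TCP
```

```text
[0.6167 0.0506 0.0879 0.0007 0.733  0.6802 0.0006] [ 0.7018 -0.6314 -0.8644]
pack 1 [0.6154 0.0416] yaw deg 14.6 IoU 0.761
```

View pics/held.png

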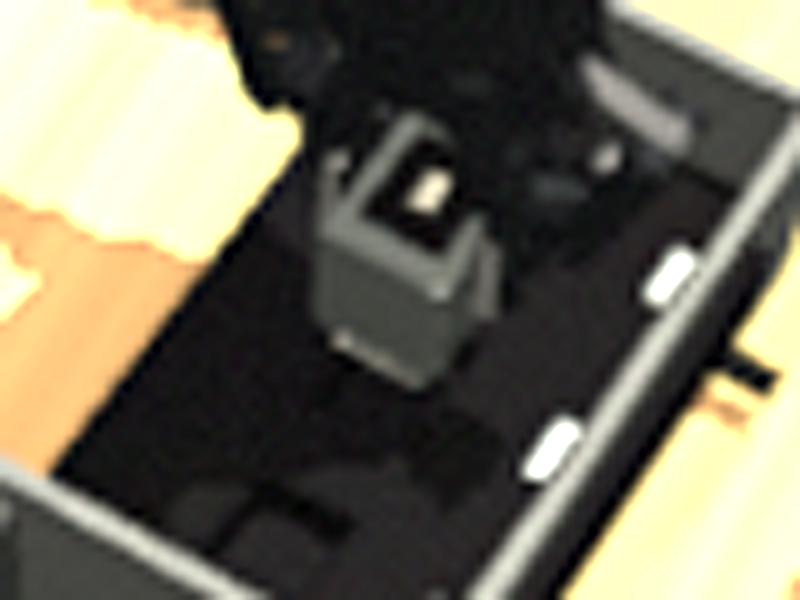

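Picture: the pack hangs upright and squarely over the middle socket ((410,260) in the crop). I descend gently and watch the force.

Request:
send_rows:
  commands:
    - [[0,-0.1,1,0],[0,-0.1,2,0],[0,-0.1,2.8,0],[0,-0.1,3.0,0],[0,-0.1,3.2,0],[0,-0.1,3.4,0],[0,-0.1,3.4,0],[0,-0.1,3.4,0]]

```text
time_s: 32.97
ee_pos: [0.6151, 0.0507, 0.053]
tool_rot: [0.0, 0.733, 0.68, 0.0]
force: [-0.4, -0.6, -1.7]
gripper_width: 0.039
grasp_force: 61.1
```

Request:
send_rows:
  commands:
    - [[0,0,0.2,0],[0,0,0.4,0],[0,0,0.6,0],[0,0,0.8,0],[0,0,1.0,0],[0,0,1.1,0],[0,0,1.1,0],[0,0,1.1,0]]

```text
time_s: 33.63
ee_pos: [0.6152, 0.0507, 0.0455]
tool_rot: [-0.0, 0.733, 0.68, -0.0]
force: [-12.3, -0.2, 21.7]
gripper_width: 0.0394
grasp_force: 63.9
```

Request:
send_rows:
  commands:
    - [[0,-0.1,0,0],[0,-0.1,0,0],[0,-0.2,0,0],[0,-0.2,0,0],[0,-0.2,0.1,0],[0,-0.2,0.1,0],[0,-0.2,0.1,0]]

```text
time_s: 34.22
ee_pos: [0.6151, 0.0507, 0.0454]
tool_rot: [0.002, 0.733, 0.68, 0.001]
force: [-9.0, 0.0, 22.1]
gripper_width: 0.0391
grasp_force: 63.9
```

Request:
send_rows:
  commands:
    - [[0,0,-0.4,0],[0,0,-0.4,0],[0,0,-0.4,0],[0,0,-0.4,0],[0,0,-0.4,0],[0,0,-4,0],[0,0,-8,0],[0,0,-12,0],[0,0,-15,0],[0,0,-15,0]]
  grip: 6

```text
time_s: 35.05
ee_pos: [0.6174, 0.0504, 0.1993]
tool_rot: [0.005, 0.733, 0.68, 0.005]
force: [0.7, 0.5, 0.5]
gripper_width: 0.0599
grasp_force: 0.0
```

Request:
send_rows:
  commands:
    - [[22,-15,0,-16],[22,-15,0,-16],[22,-15,0,-16],[22,-15,0,-16],[22,-15,0,-16],[22,-15,0,-16],[22,-15,0,-16],[22,-15,0,-16],[22,-15,0,-16],[22,-15,0,-16]]

```text
time_s: 35.88
ee_pos: [0.4802, 0.2807, 0.1905]
tool_rot: [0.0, 0.631, 0.775, -0.0]
force: [-0.3, -0.6, 0.2]
gripper_width: 0.06
grasp_force: 0.0
```

Run:
```python
from bay import *
for z in(.016,.018,.020,.03): print(z);P=run([('pack',.6152,.0503,-.075,z)])
run([('pack',.449,.2873,.22,0)])
L=[]
for i in range(3): robot.read_camera('top');s=robot.get_state();L.append(np.r_[s['ee_pos'],s['tool_rot']])
print(np.mean(L,0))
v=[]
for p in P:
    c=proj(p,[[.6156,.0503,.05]])[0].astype(int)-[20,20]
    a=cv2.resize(p["img"][c[1]:c[1]+40,c[0]:c[0]+40],(400,400),interpolation=cv2.INTER_CUBIC)
    v.append(np.clip(a.astype(float)*2.5,0,255).astype(np.uint8))
cv2.imwrite("pics/plug1.png",np.hstack(v))
```

```text
0.016
pack 2 [0.6166 0.052 ] yaw deg -5.2 IoU 0.910
pack 1 [0.6167 0.0521] yaw deg -6.1 IoU 0.930
pack 1 [0.6155 0.0509] yaw deg -0.3 IoU 0.918
0.018
pack 2 [0.6179 0.0508] yaw deg 0.3 IoU 0.859
pack 1 [0.6187 0.0488] yaw deg 1.3 IoU 0.862
pack 1 [0.615  0.0503] yaw deg -0.2 IoU 0.939
0.02
pack 2 [0.6153 0.0504] yaw deg -0.5 IoU 0.874
pack 1 [0.6172 0.0474] yaw deg -0.1 IoU 0.860
pack 1 [0.6147 0.0509] yaw deg -0.2 IoU 0.944
0.03
pack 2 [0.618 0.046] yaw deg -0.4 IoU 0.781
pack 1 [0.6207 0.04  ] yaw deg -2.6 IoU 0.886
pack 1 [0.6131 0.0501] yaw deg -0.3 IoU 0.902
pack 2 [0.4486 0.2864] yaw deg 14.5 IoU 0.880
pack 1 [0.4502 0.2851] yaw deg 13.4 IoU 0.923
pack 1 [0.4466 0.2858] yaw deg 13.2 IoU 0.874
[ 0.4798  0.2814  0.1909 -0.      0.6312  0.7756 -0.    ]
```

View pics/plug1.png

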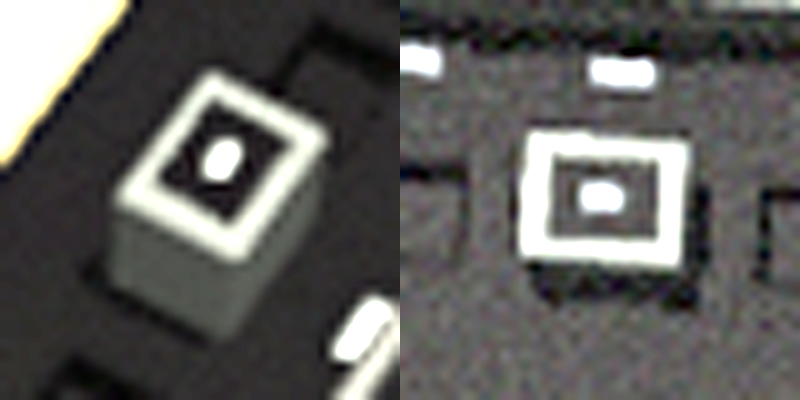

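Picture: the pack sits level in the middle socket with no aluminium showing, and the fit agrees with fully home. I will press-check it later. Next is pack B.

Request:
send_rows:
  commands:
    - [[1.1,-2.9,0,-1.8],[1.1,-2.9,4,-1.8],[1.1,-2.9,8,-1.8],[1.1,-2.9,11,-1.8],[1.1,-2.9,13.5,-1.8],[1.1,-2.9,15.5,-1.8],[1.1,-2.9,16.4,-1.8],[1.1,-2.9,16.4,-1.8],[1.1,-2.9,16.4,-1.8]]

```text
time_s: 37.78
ee_pos: [0.4496, 0.2865, 0.0274]
tool_rot: [0.0, 0.619, 0.785, 0.0]
force: [-0.2, 0.5, 0.2]
gripper_width: 0.0601
grasp_force: 0.0
```

Request:
send_rows:
  commands:
    - [[0,0,0,0],[0,0,0,0],[0,0,0,0],[0,0,0,0],[0,0,0,0],[0,0,0,0],[0,0,-2,0],[0,0,-6,0],[0,0,-10,0],[0,0,-14,0],[0,0,-16,0],[0,0,-16,0]]
  grip: 2.5

```text
time_s: 38.78
ee_pos: [0.4528, 0.2877, 0.1938]
tool_rot: [0.003, 0.619, 0.785, 0.005]
force: [1.1, 0.0, -1.4]
gripper_width: 0.0393
grasp_force: 61.0
```

Run:
```python
from m import *
for i in range(5): robot.read_camera('top')
L=[]
for i in range(5): robot.read_camera('top');s=robot.get_state();L.append(np.r_[s['ee_pos'],s['tool_rot']])
m=np.mean(L,0);q=m[3:];yaw=2*np.arctan2(q[2],q[1])-np.pi/2;print(m,np.degrees(yaw),s['gripper_width'])
t=np.array([.6208,.1203])-m[:2];print("row",100*np.array([-np.sin(yaw),np.cos(yaw)])@t,100*np.array([np.cos(yaw),np.sin(yaw)])@t,np.degrees(yaw)+4.3)
```

```text
[ 0.4483  0.2859  0.1852 -0.0008  0.6189  0.7854 -0.0013] 13.52275878500424 0.038815817398990496
row -20.13840013514391 12.895159668680389 17.82275878500424
```

Request:
send_rows:
  commands:
    - [[-20.1,12.8,0,17.8],[-20.1,12.8,0,17.8],[-20.1,12.8,0,17.8],[-20.1,12.8,0,17.8],[-20.1,12.8,0,17.8],[-20.1,12.8,0,17.8],[-20.1,12.8,0,17.8],[-20.1,12.8,0,17.8],[-20.1,12.8,0,17.8],[-20.1,12.8,0,17.8]]

```text
time_s: 40.12
ee_pos: [0.6198, 0.1219, 0.1865]
tool_rot: [-0.0, 0.733, 0.681, -0.0]
force: [0.0, -0.4, -2.0]
gripper_width: 0.0394
grasp_force: 61.3
```

Request:
send_rows:
  commands:
    - [[0,0,4,0],[0,0,8,0],[0,0,10,0],[0,0,10.5,0],[0,0,10.5,0],[0,0,10.5,0]]

```text
time_s: 40.62
ee_pos: [0.6215, 0.1215, 0.0836]
tool_rot: [0.001, 0.733, 0.681, 0.001]
force: [0.7, -0.3, -1.0]
gripper_width: 0.0387
grasp_force: 61.2
```

Run:
```python
from m import *
for i in range(5): robot.read_camera('top')
L=[]
for i in range(5): robot.read_camera('top');s=robot.get_state();L.append(np.r_[s['ee_pos'],s['tool_rot']])
m=np.mean(L,0);q=m[3:];yaw=2*np.arctan2(q[2],q[1])-np.pi/2;print(m,np.degrees(yaw),s['gripper_width'])
t=np.array([.6208,.1203])-m[:2];print("row",100*np.array([-np.sin(yaw),np.cos(yaw)])@t,100*np.array([np.cos(yaw),np.sin(yaw)])@t,np.degrees(yaw)+4.3)
run([('pack',m[0],m[1],-.075,m[2]-.027)])
```

```text
[0.6212 0.1208 0.0827 0.0005 0.733  0.6802 0.0005] -4.276729979121208 0.03913218791972391
row -0.05259224160589897 -0.0339014796474421 0.023270020878792153
pack 1 [0.619  0.1174] yaw deg 16.2 IoU 0.700
```

Aligned within a millimetre; I descend to just inside the mouth.

Request:
send_rows:
  commands:
    - [[-0.05,-0.1,1,0],[-0.05,-0.1,2,0],[-0.05,-0.1,2.4,0],[-0.05,-0.1,2.6,0],[-0.05,-0.1,2.8,0],[-0.05,-0.1,3.0,0],[-0.05,-0.1,3.0,0],[-0.05,-0.1,3.0,0]]

```text
time_s: 41.98
ee_pos: [0.6196, 0.1202, 0.0517]
tool_rot: [0.0, 0.733, 0.68, -0.0]
force: [-0.3, -1.2, -2.5]
gripper_width: 0.0393
grasp_force: 61.6
```

Request:
send_rows:
  commands:
    - [[0,0,0.2,0],[0,0,0.4,0],[0,0,0.6,0],[0,0,0.8,0],[0,0,0.8,0],[0,0,0.8,0]]

```text
time_s: 42.48
ee_pos: [0.6201, 0.1201, 0.0449]
tool_rot: [0.0, 0.733, 0.68, -0.0]
force: [-2.9, -3.8, 5.8]
gripper_width: 0.0392
grasp_force: 62.4
```

Request:
send_rows:
  commands:
    - [[0,0,0.1,0],[0,0,0.2,0],[0,0,0.3,0],[0,0,0.3,0],[0,0,0.3,0],[0,0,0.3,0]]

```text
time_s: 42.98
ee_pos: [0.6201, 0.1201, 0.0449]
tool_rot: [0.0, 0.733, 0.68, -0.0]
force: [-13.5, -5.4, 23.5]
gripper_width: 0.0387
grasp_force: 64.8
```

Run:
```python
from m import *
L=[]
for i in range(6): robot.read_camera('top');s=robot.get_state();L.append(np.r_[s['ee_pos'],s['force']])
print(np.mean(L,0))
```

```text
[  0.6201   0.1201   0.0449 -13.4956  -4.9893  23.6895]
```

Both packs stop at the same height. I release and press-check the tops with closed fingers; the expected contact is at z = 0.074.

Request:
send_rows:
  commands:
    - [[0,0,-0.3,0],[0,0,-0.3,0],[0,0,-0.3,0],[0,0,-0.3,0],[0,0,-0.3,0],[0,0,-2,0],[0,0,-5,0],[0,0,-5.5,0],[0,0,-5.5,0]]
  grip: 5.5

```text
time_s: 44.03
ee_pos: [0.6219, 0.1205, 0.0986]
tool_rot: [0.002, 0.733, 0.68, 0.002]
force: [0.8, -0.5, -0.0]
gripper_width: 0.0552
grasp_force: 0.0
```

Request:
send_rows:
  commands:
    - [[0,0,0,0],[0,0,0,0],[0,0,0,0],[0,0,0,0],[0,0,0,0],[0,0,1,0],[0,0,1.7,0],[0,0,1.9,0],[0,0,2.1,0],[0,0,2.3,0],[0,0,2.5,0],[0,0,2.5,0]]
  grip: 0

```text
time_s: 45.03
ee_pos: [0.6197, 0.1203, 0.0744]
tool_rot: [-0.0, 0.733, 0.68, -0.001]
force: [-11.2, -1.7, 21.9]
gripper_width: -0.0
grasp_force: 10.7
```

Pack B's top is at 0.0744, so it is home. Same check on pack A.

Request:
send_rows:
  commands:
    - [[0,0,-2.5,0],[-3.5,0,-2.5,0],[-7,0,-2.5,0],[-7,0,-2.5,0],[-7,0,-2.5,0],[-7,0,-1,0],[-7,0,-0.5,0],[-7,0,-0.3,0],[-7,0,-0.1,0],[-7,0,0,0],[-7,0,0,0]]

```text
time_s: 45.95
ee_pos: [0.6144, 0.0514, 0.0742]
tool_rot: [-0.0, 0.732, 0.681, -0.001]
force: [-11.2, 0.2, 21.6]
gripper_width: 0.0001
grasp_force: 10.9
```

Request:
send_rows:
  commands:
    - [[0,0,-4,0],[0,0,-8,0],[0,0,-12,0],[0,0,-15,0],[0,0,-15,0]]

```text
time_s: 46.37
ee_pos: [0.6184, 0.0513, 0.2295]
tool_rot: [0.005, 0.732, 0.681, 0.005]
force: [1.4, -0.5, 0.7]
gripper_width: 0.0003
grasp_force: 0.0
```

Run:
```python
from m import *
P=run([('pack',.6156,.0503,-.075,.016),('pack',.6208,.1203,-.075,.016),('fitting',.516,-.31,0,.004),('fitting',.443,-.313,0,.004),('fitting',.478,-.364,0,.004),('carton',.588,-.35,-.05,.004)])
for p in P:
  for l,z in(('door_edge',.078),('bay_door_hinge',.0405)):
    for r in robot.place_of(p,l)[:2]: print(l,round(r['conf'],2),ray(p,px(p,r['xy']),z))
s=robot.get_state();print(s['ee_pos'],s['joint_pos'],s['time_s'])
```

```text
pack 1 [0.6166 0.0509] yaw deg -3.8 IoU 0.901
pack 1 [0.6228 0.1192] yaw deg -0.9 IoU 0.806
fitting 2 [ 0.5165 -0.3098] yaw deg 5.9 IoU 0.841
fitting 1 [ 0.517  -0.3101] yaw deg 1.2 IoU 0.881
fitting 1 [ 0.514  -0.3081] yaw deg 5.3 IoU 0.774
fitting 2 [ 0.4417 -0.3148] yaw deg 10.9 IoU 0.907
fitting 1 [ 0.4421 -0.3143] yaw deg 5.9 IoU 0.896
fitting 1 [ 0.4415 -0.3151] yaw deg 5.2 IoU 0.940
fitting 1 [ 0.4783 -0.3629] yaw deg 5.4 IoU 0.859
carton 2 [ 0.5891 -0.3504] yaw deg -3.5 IoU 0.947
carton 1 [ 0.5895 -0.3502] yaw deg -3.7 IoU 0.955
carton 1 [ 0.5876 -0.3507] yaw deg -2.5 IoU 0.951
door_edge 0.76 [0.3131 0.148  0.078 ]
bay_door_hinge 0.61 [0.5453 0.1694 0.0405]
bay_door_hinge 0.26 [0.7125 0.2538 0.0405]
door_edge 0.75 [ 0.6073 -0.0164  0.078 ]
door_edge 0.7 [ 0.4415 -0.2974  0.078 ]
[0.6145 0.0506 0.2209] [-0.1136  0.2718  1.4857 -0.      1.384  -0.039 ] 47.2667
```

Both packs are home, with tops at 0.074. For the door, I bring the closed fingers outside its outer face at about 155 mm from the hinge, turned square to it.

Request:
send_rows:
  commands:
    - [[13.6,-23.6,0,82.6],[13.6,-23.6,0,82.6],[13.6,-23.6,0,82.6],[13.6,-23.6,0,82.6],[13.6,-23.6,0,82.6],[13.6,-23.6,0,82.6],[13.6,-23.6,0,82.6],[13.6,-23.6,0,82.6],[13.6,-23.6,0,82.6],[13.6,-23.6,0,82.6],[13.6,-23.6,0,82.6],[13.6,-23.6,0,82.6]]

```text
time_s: 48.27
ee_pos: [0.3892, 0.2039, 0.2211]
tool_rot: [-0.0, 1.0, 0.024, 0.0]
force: [-0.7, 0.7, -0.5]
gripper_width: -0.0003
grasp_force: 0.0
```

```bash
cat > door.py <<'E'
from m import *
H=np.array([.5465,.1718])
def pose(th,r=.155,d=.0145):
    u=np.radians(-94.3-th);n=np.radians(175.7-th)
    return np.r_[H+r*np.array([np.cos(u),np.sin(u)])+d*np.array([np.cos(n),np.sin(n)]),-4.3-th]
def st(k=5):
    L=[]
    for i in range(k): robot.read_camera('top');s=robot.get_state();L.append(np.r_[s['ee_pos'],s['tool_rot'],s['force']])
    m=np.mean(L,0);return m[:3],np.degrees(2*np.arctan2(m[5],m[4]))-90,m[7:]
def rows(ths,**k):
    p,yaw,f=st();print(p,yaw,f);a=np.radians(yaw)
    for th in ths:
        q=pose(th,**k);t=q[:2]-p[:2]
        print(th,np.round([100*np.array([-np.sin(a),np.cos(a)])@t,100*np.array([np.cos(a),np.sin(a)])@t,0,yaw-q[2]],1).tolist())
E
python3 - <<'E'
from door import *
P=[robot.read_camera(n) for n in("scene","top")]
for p in P:
  for r in robot.place_of(p,'door_edge')[:2]: print(round(r['conf'],2),ray(p,px(p,r['xy']),.078))
rows([82.6],d=.04)
p=P[0];c=proj(p,[[.42,.17,.06]])[0].astype(int)-[60,45]
cv2.imwrite("pics/door.png",np.clip(cv2.resize(p["img"][c[1]:c[1]+90,c[0]:c[0]+120],(800,600),interpolation=cv2.INTER_CUBIC)*1.6,0,255).astype(np.uint8))
E
```

```text
0.59 [0.3055 0.1509 0.078 ]
0.9 [0.3089 0.1527 0.078 ]
0.41 [0.6103 0.0481 0.078 ]
[0.3893 0.2038 0.2209] -86.80811699207973 [ 0.1278  0.0028 -0.0928]
82.6 [0.0, 0.0, 0.0, 0.1]
```

View pics/door.png

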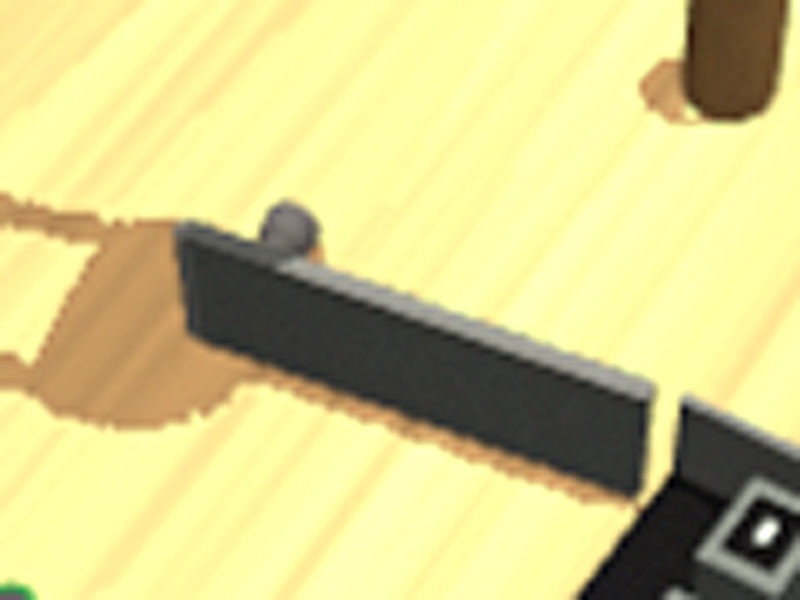

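Picture: the door runs from its free edge at (180,230) to the hinge at (650,400), with the knob on its far side at (290,230), and its path is clear. I descend, then sweep it round the hinge.

Request:
send_rows:
  commands:
    - [[0,0,4,0],[0,0,8,0],[0,0,12,0],[0,0,15,0],[0,0,17.5,0],[0,0,18.5,0],[0,0,18.5,0],[0,0,18.5,0]]

```text
time_s: 49.38
ee_pos: [0.3898, 0.2039, 0.0366]
tool_rot: [-0.0, 1.0, 0.027, 0.0]
force: [1.1, 0.2, 0.6]
gripper_width: 0.0004
grasp_force: 0.0
```

Run:
```python
from door import *
rows([82,78,74,70,66,62,58,54,50,46,42,38])
```

```text
[0.3909 0.2042 0.0377] -86.8656302564206 [-0.0533 -0.2531  0.1579]
82 [-0.2, 2.8, 0.0, -0.6]
78 [-0.2, 3.9, 0.0, -4.6]
74 [-0.2, 5.0, 0.0, -8.6]
70 [-0.1, 6.0, 0.0, -12.6]
66 [0.1, 7.1, 0.0, -16.6]
62 [0.3, 8.2, 0.0, -20.6]
58 [0.7, 9.2, 0.0, -24.6]
54 [1.1, 10.2, 0.0, -28.6]
50 [1.5, 11.2, 0.0, -32.6]
46 [2.0, 12.2, 0.0, -36.6]
42 [2.6, 13.1, 0.0, -40.6]
38 [3.3, 13.9, 0.0, -44.6]
```

Request:
send_rows:
  commands:
    - [[0,1.2,0,0],[-0.2,2.6,0,-0.6],[-0.2,3.9,0,-4.6],[-0.2,5.0,0,-8.6],[-0.1,6.0,0,-12.6],[0.1,7.1,0,-16.6],[0.3,8.2,0,-20.6],[0.7,9.2,0,-24.6],[1.1,10.2,0,-28.6],[1.5,11.2,0,-32.6],[2.0,12.2,0,-36.6],[2.6,13.1,0,-40.6]]

```text
time_s: 50.63
ee_pos: [0.4235, 0.0739, 0.037]
tool_rot: [0.0, 0.927, 0.374, 0.001]
force: [-0.3, 1.8, 1.8]
gripper_width: 0.0003
grasp_force: 0.6
```

Run:
```python
from door import *
rows([38,34,30,26,22,18,14,11,8,6,4])
```

```text
[0.4234 0.0739 0.0367] -46.306641677561245 [ 0.1127 -0.2936 -0.1147]
38 [0.1, 1.1, 0.0, -4.0]
34 [0.1, 2.1, 0.0, -8.0]
30 [0.2, 3.2, 0.0, -12.0]
26 [0.4, 4.3, 0.0, -16.0]
22 [0.6, 5.4, 0.0, -20.0]
18 [0.9, 6.4, 0.0, -24.0]
14 [1.3, 7.4, 0.0, -28.0]
11 [1.6, 8.2, 0.0, -31.0]
8 [2.0, 8.9, 0.0, -34.0]
6 [2.3, 9.4, 0.0, -36.0]
4 [2.6, 9.8, 0.0, -38.0]
```

Request:
send_rows:
  commands:
    - [[0.1,1.1,0,-4],[0.1,2.1,0,-8],[0.2,3.2,0,-12],[0.4,4.3,0,-16],[0.6,5.4,0,-20],[0.9,6.4,0,-24],[1.3,7.4,0,-28],[1.6,8.2,0,-31],[1.8,8.6,0,-32.5],[2.0,8.9,0,-34],[2.0,8.9,0,-34]]

```text
time_s: 51.8
ee_pos: [0.4985, 0.0243, 0.036]
tool_rot: [0.0, 0.779, 0.627, 0.0]
force: [-0.2, 1.0, 0.9]
gripper_width: -0.0002
grasp_force: 0.0
```

Run:
```python
from door import *
rows([6,4,3,2,1,0,-1])
P=[robot.read_camera(n) for n in("scene","top")]
for p in P:
  for r in robot.place_of(p,'door_edge')[:2]: print(round(r['conf'],2),ray(p,px(p,r['xy']),.078))
```

```text
[0.4978 0.0244 0.0358] -12.309564109097451 [-0.6068 -0.2393  0.0919]
6 [-0.1, 0.7, 0.0, -2.0]
4 [-0.1, 1.2, 0.0, -4.0]
3 [-0.1, 1.5, 0.0, -5.0]
2 [-0.1, 1.8, 0.0, -6.0]
1 [-0.1, 2.1, 0.0, -7.0]
0 [-0.1, 2.3, 0.0, -8.0]
-1 [-0.1, 2.6, 0.0, -9.0]
0.63 [ 0.5121 -0.067   0.078 ]
0.43 [0.69   0.2776 0.078 ]
```

Request:
send_rows:
  commands:
    - [[-0.1,0.7,0,-2],[-0.1,1.2,0,-4],[-0.1,1.5,0,-5],[-0.1,1.8,0,-6],[-0.1,2.1,0,-7],[-0.1,2.3,0,-8],[-0.1,2.5,0,-8],[-0.1,2.6,0,-8],[-0.1,2.6,0,-8]]

```text
time_s: 53.0
ee_pos: [0.511, 0.019, 0.0353]
tool_rot: [-0.012, 0.732, 0.681, -0.011]
force: [-54.6, 1.7, 50.1]
gripper_width: -0.0002
grasp_force: 34.8
```

High force: I back off and look.

Request:
send_rows:
  commands:
    - [[0,-1.5,0,0],[0,-3,0,0],[0,-4,0,0],[0,-4,0,0]]

```text
time_s: 53.33
ee_pos: [0.4816, 0.0208, 0.0353]
tool_rot: [-0.001, 0.733, 0.68, -0.001]
force: [0.6, 0.2, -0.1]
gripper_width: -0.0004
grasp_force: 0.0
```

Run:
```python
from door import *
print(st())
P=[robot.read_camera(n) for n in("scene","top")];v=[]
for p in P:
  for r in robot.place_of(p,'door_edge')[:1]: print(round(r['conf'],2),ray(p,px(p,r['xy']),.078))
for p,w in zip(P,(1,1)):
  c=proj(p,[[.56,.05,.06]])[0].astype(int)-[50,50]
  v.append(cv2.resize(p["img"][c[1]:c[1]+100,c[0]:c[0]+100],(400,400),interpolation=cv2.INTER_CUBIC))
cv2.imwrite("pics/d2.png",np.clip(np.hstack(v)*1.8,0,255).astype(np.uint8))
```

```text
(array([0.4842, 0.0202, 0.0361]), np.float64(-4.29284762295201), array([-0.2354, -0.0782, -0.1155]))
0.73 [ 0.5358 -0.0569  0.078 ]
0.61 [ 0.5381 -0.055   0.078 ]
```

View pics/d2.png

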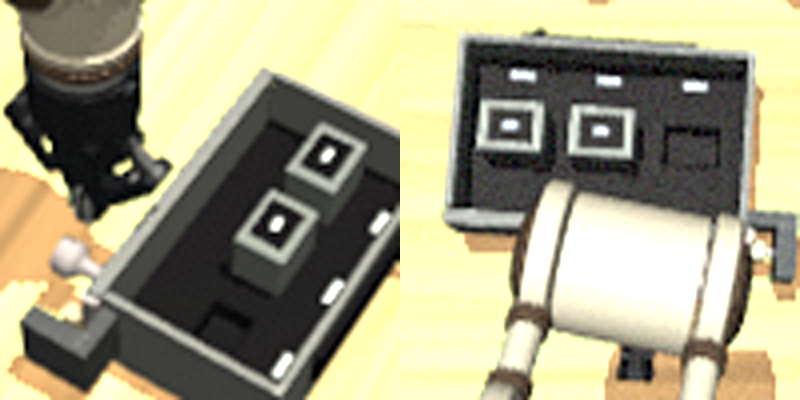

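Picture: the door is closed flush across the bay front (left crop, from (265,75) to (105,295)) and both packs are seated. The edge measures (0.537, -0.056), against (0.535, -0.060) expected when shut, so the force came from pressing against the shut door. I retreat and do a final check.

Request:
send_rows:
  commands:
    - [[0,-3,-4,0],[0,-5,-8,0],[0,-5,-12,0],[0,-5,-16,0],[0,-5,-18,0],[10,-5,-18,0],[20,-5,-18,0],[28,-5,-18,0],[28,-5,-18,0],[28,-5,-18,0],[28,-5,-18,0],[28,-5,-18,0]]

```text
time_s: 54.78
ee_pos: [0.4542, 0.3067, 0.2158]
tool_rot: [-0.0, 0.732, 0.681, 0.0]
force: [0.8, -0.5, 0.1]
gripper_width: -0.0002
grasp_force: 0.0
```

Run:
```python
from door import *
print(st(2))
P=run([('pack',.6156,.0503,-.075,.016),('pack',.6208,.1203,-.075,.016),('fitting',.516,-.31,0,.004),('fitting',.443,-.313,0,.004),('fitting',.478,-.364,0,.004),('carton',.588,-.35,-.05,.004)]);v=[]
for p in P:
  for r in robot.place_of(p,'door_edge')[:1]: print(round(r['conf'],2),ray(p,px(p,r['xy']),.078))
  v.append(cv2.resize(p["img"],(400,300)))
  c=proj(p,[[.57,.03,.06]])[0].astype(int)-[50,37]
  v.append(cv2.resize(p["img"][c[1]:c[1]+75,c[0]:c[0]+100],(400,300),interpolation=cv2.INTER_CUBIC))
cv2.imwrite("pics/fin.png",np.clip(np.vstack([np.hstack(v[:2]),np.hstack(v[2:])])*1.7,0,255).astype(np.uint8))
```

```text
(array([0.4541, 0.3087, 0.2157]), np.float64(-4.018661630679588), array([-1.7356, -0.487 , -0.6438]))
pack 2 [0.6162 0.0525] yaw deg -4.9 IoU 0.913
pack 1 [0.6167 0.0519] yaw deg -3.5 IoU 0.918
pack 1 [0.6154 0.0531] yaw deg -0.2 IoU 0.930
pack 2 [0.6214 0.122 ] yaw deg 0.2 IoU 0.822
pack 1 [0.6219 0.1225] yaw deg 2.9 IoU 0.782
pack 1 [0.6206 0.1212] yaw deg -5.5 IoU 0.903
fitting 2 [ 0.5169 -0.3101] yaw deg 2.0 IoU 0.880
fitting 1 [ 0.517 -0.31 ] yaw deg 11.7 IoU 0.938
fitting 1 [ 0.5161 -0.3102] yaw deg -1.9 IoU 0.773
fitting 1 [ 0.4416 -0.3135] yaw deg 8.1 IoU 0.803
fitting 2 [ 0.4771 -0.3637] yaw deg 10.8 IoU 0.860
fitting 1 [ 0.4762 -0.3634] yaw deg 15.4 IoU 0.827
fitting 1 [ 0.477  -0.3638] yaw deg 5.5 IoU 0.928
carton 2 [ 0.5892 -0.3504] yaw deg -2.7 IoU 0.952
carton 1 [ 0.5894 -0.3503] yaw deg -3.3 IoU 0.962
carton 1 [ 0.589  -0.3507] yaw deg -2.1 IoU 0.939
0.9 [ 0.5325 -0.0622  0.078 ]
0.79 [ 0.5197 -0.0566  0.078 ]
```

View pics/fin.png

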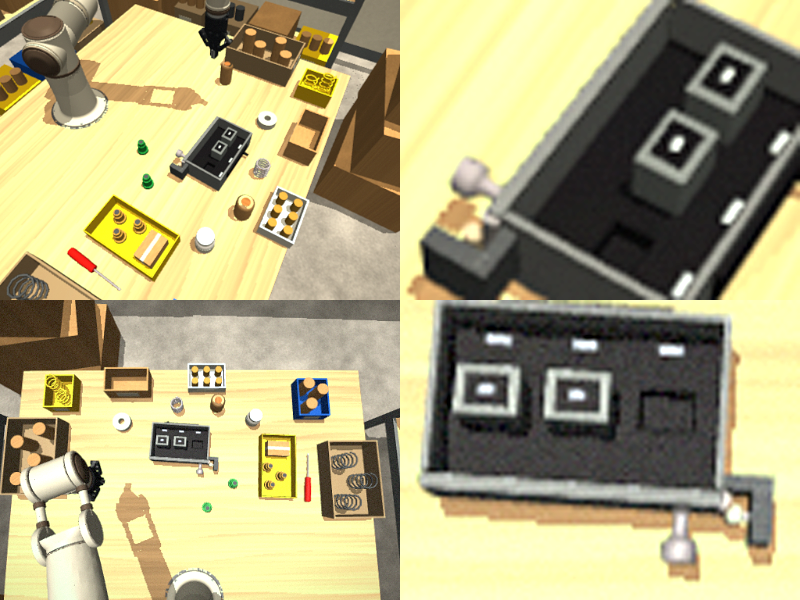

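Picture: the door is flush and parallel to the back wall (bottom right, (425,485) to (730,498)). Both packs are seated, the bin holds the carton and all three fittings, and the bystanders are untouched. I hand in.

```bash
python3 -c "
from workcell import robot
print(robot.close_job())"
```

```text
the job is handed in; nothing more can be done
None
```

The job is handed in but no verdict came back: the last pictures show the carton and all three brass fittings in the yellow bin, both packs fully home and the door shut flush, though my final push pressed about 55 N through the fingers onto the already-shut door.

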